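# Make up two plasterer's float kits

### The arm

A 6-joint arm with a two-finger parallel gripper is mounted at the origin on the work surface. World frame = base frame: x ahead of the robot, y to its left, z up, the work surface at z = 0. Lengths are in m, angles in rad, forces in N, time in s.
With the tool pointing down it reaches from about 0.3 to 0.775 m from the base axis. Payload 14.6 kg.
Tool frame: the origin (TCP) lies on the mounting face of the last link; the fingertips stand 199 mm ahead of it and the grasp point (between the pads) lies 180 mm ahead of it; z points along the fingers, y is the direction in which the jaws open and shut (so a half turn about z gives the same grasp; the last joint's range is limited). The gripper opens to 94 mm and grips with 3 to 60 N. Pads are 16 mm wide; open, the fingers measure 119 mm over their backs; the gripper's body (75 mm by 177 mm) begins 78 mm behind the grasp point.
Start: joints at [1.242, 0.3, 1.521, -0, 1.321, -0.067], TCP at [0.142, 0.531, 0.405] pointing down, gripper open.
Joint ranges: [-3.03, 3.03], [-0.79, 2.21], [0.23, 2.52], [-1.04, 4.18], [0, 3.07], [-2.55, 2.55]. Speed limits (rad/s): [2.22, 2.22, 2.57, 3.14, 3.14, 3.14].

### API

Orientations are given as [roll, pitch, yaw] about the fixed x, y, z axes, in that order (R = Rz(yaw) Ry(pitch) Rx(roll)).
In Python, from station import sensors, vision, job gives the robot as it stands. The module is installed in compiled form; this text tells all that it offers.
- The arm moves only by the tool arm_command, never from a script. Its argument "plan" is one flat list of numbers, 5 for each row, row after row: the closure, from -1 (fully open) to 1 (shut), so that 0 is half open, then the shift along the world's x, y, z scaled (see below), then the turn about the world's z scaled (see below). A call has 1 to 20 rows; each row is the pose to reach, as a shift and turn from the pose commanded when the call began; what a row does not reach only later rows make up. The controller multiplies each number of a shift by 400 mm and each number of a turn by 120 degrees. A row lasts 1/10 s, in which the tool goes at most 50 mm and 8.59 degrees, less where a joint would pass 70% of its speed; a pose out of reach is approached as far as the arm can. A call with a number of a shift or a turn outside -1 to 1 is refused whole. A call with a gripper value outside its range is refused whole. The fingers move at their own pace and stop on an object; "newtons" is the grip in N (left out, the last holds). Time passes only in rows, so rows that repeat a pose let the fingers close. It gives the time, the measured TCP pose, the force and the opening at its end, in the units of the state.
- sensors.get_obs(): the state, without advancing time (a new reading comes with each control period).
- vision.camera(name): name is "scene" or "top"; returns the picture (400x640x3 uint8, blue, green, red); there is no depth.
- vision.camera_params(name): a dict with "intrinsics" (3x3 intrinsics, pixels), "k1" (the pictures are not rectified: a ray, as slopes to the right and down, at radius r is drawn at 1 + k1 r^2 times it, then the intrinsics apply), "rvec" (rotation vector, rad) and "tvec" (3), from world to camera coordinates, as OpenCV has them. Camera axes: x right, y down, z forward; pixel columns grow to the right and rows downward; lengths in m; the calibration is good to about 2 mm. A picture is of the moment at which its call begins. camera_params takes no time and is no camera call.
- job.hand_in(): hands the job in, once; it reports no verdict.
Trained networks look in the newest picture that a camera, given by its name, has taken for a name from the list of things; names that differ only in an ending like _2 or _b are one class to them, and where a whole thing is asked for, a point or a joint stands for the part that bears it (a point fixed in the world has none). Each returns a list of dicts, best first, with "confidence" (0 to 1); they miss things now and then, are a little off and sometimes report something else, mostly with a low value. They report only what shows in the picture. A call takes as long as a camera call. They do not tell look-alikes from the thing itself.
- vision.search_frame(name, camera): "at" ([row, column] in pixels, amid what is visible of it).
- vision.silhouettes(name, camera): "mask" (400x640 bool, what is visible of it) and "at" ([row, column] in pixels, amid what is visible of it).
- vision.pinpoint(name, camera): "at" ([row, column] in pixels: a listed point, or the origin of a listed thing).
The state is a dict: "time_s": time; "qpos": joint angles; "joint_vel": joint speeds; "tau": joint torques, N m; "ee_pos": TCP position; "eef_rot": TCP orientation; "force": force on the tool from outside, world axes, zero at the start; "moment": the same for the moment, N m; "grip_width": finger opening in m.
Only numpy, scipy, OpenCV 4.12 (cv2) and the standard library are available. Lean on these libraries where they do the work, as an engineer would, in place of code of your own. Each camera call takes 0.05 s, during which the arm holds its last target.

### The job

Make up the two float kits. The blue tray gets the pale pine sole, the wooden bow handle and the carton of screws; the yellow tray gets the dark hardwood sole and the black bow handle. Lay the handles (feet down) and the carton (right way up, as it lies now) side by side on the floor of the tray's front well, and stand each sole on end in the channel behind the cleat, its broad face square to the tall back rest and its foot set forward near the cleat, so that it leans back against the rest at a clear slant. Leave the red sole in the rack and do not shift or knock over the glue bottle.

Things in the scene. Friction and masses are not known exactly. Their poses are not given: they have to be found in the camera images.
- blue_tray: Blue kit tray, fixed. 194 (x) by 176 mm (y), floor top at z = 8 mm; origin: centre of underside. Along x, mm: front wall -97 to -89; part well to +19, 160 wide inside; low cleat +19 to +29, top at z = 20; channel for the sole to +87; vertical back rest +87 to +97, top at z = 138. Cleat and rest run full width. Side walls 8 thick, z to 32, to 70 from x = +35 back.
- yellow_tray: Yellow kit tray, fixed. 194 (x) by 176 mm (y), floor top at z = 8 mm; origin: centre of underside. Along x, mm: front wall -97 to -89; part well to +19, 160 wide inside; low cleat +19 to +29, top at z = 20; channel for the sole to +87; vertical back rest +87 to +97, top at z = 138. Cleat and rest run full width. Side walls 8 thick, z to 32, to 70 from x = +35 back.
- rack: Wooden dowel rack, fixed: base 200 (its x) by 100 (its y) by 15 mm thick, origin at the centre of its underside. Three slots at x = -60, 0, +60 mm, each 15 mm wide along x between 12 mm dowels (at y = +-26 mm) reaching 90 mm above the bench. A sole stands loosely in each, its faces across the rack's x; it lifts straight out.
- pine_sole: Pale pine float sole, a plain board standing on end in a rack slot (which one varies): 12 mm thick (its x), 80 mm wide (its y), 200 mm long (its z, up at the start). Origin: centre of its lower end face, 15 mm above the bench at the start. Both faces alike. About 0.12 kg. Belongs to the blue kit.
- dark_sole: Dark brown hardwood float sole, a plain board standing on end in a rack slot (which one varies): 12 mm thick (its x), 80 mm wide (its y), 200 mm long (its z, up at the start). Origin: centre of its lower end face, 15 mm above the bench at the start. Both faces alike. About 0.16 kg. Belongs to the yellow kit.
- red_sole: Red plastic float sole, spare, a plain board standing on end in a rack slot (which one varies): 12 mm thick (its x), 80 mm wide (its y), 200 mm long (its z, up at the start). Origin: centre of its lower end face, 15 mm above the bench at the start. Both faces alike. Not wanted: stays in the rack.
- wood_handle: Pale beech wood bow handle for a float, standing on its two feet: bar 130 mm long (its y), 26 mm wide (its x), from 28 to 46 mm above its underside, with a 20 mm foot near each end and an open hand gap of 88 mm between. Origin: centre of its underside, z up. About 0.08 kg. Belongs to the blue kit.
- black_handle: Black plastic bow handle for a float, standing on its two feet: bar 130 mm long (its y), 26 mm wide (its x), from 28 to 46 mm above its underside, with a 20 mm foot near each end and an open hand gap of 88 mm between. Origin: centre of its underside, z up. About 0.07 kg. Belongs to the yellow kit.
- screw_carton: Small white carton of screws with a green band round it: 36 mm (its x) by 50 mm (its y) by 32 mm high, closed and rigid, about 0.15 kg. Origin: centre of its underside, z up. Belongs to the blue kit.
- glue_bottle: Small white glue bottle with an orange nozzle standing on the bench, 46 mm across, 134 mm high, 0.16 kg. Origin: centre of its underside, z up. Not part of the kits.
Mind the look-alikes: they are no part of the job. What is shaped like the wood_handle but orange or turquoise is not meant. Leave any pink look-alike of the dark_sole alone.

How it is judged:
At the end, for the whole second after the job is handed in: Each part in its tray, at rest. Soles: foot on the floor in the channel, 24 to 66 mm along the tray's x, square within 0.25 rad, leaning 0.12 to 0.42 rad. Handles and carton upright (0.15 rad) on the well floor, -85 to +13 mm along x, within 30 mm (carton 65) of the middle (x of pine_sole in the frame of blue_tray between 0.024 and 0.066 m and y of pine_sole in the frame of blue_tray between -0.05 and 0.05 m and z of pine_sole in the frame of blue_tray below 0.018 m and angle between pine_sole's own z axis and vertical between 0.12 and 0.42 rad and angle between the y axis of pine_sole and the y axis of blue_tray, either way round below 0.25 rad and linear speed of each of pine_sole, wood_handle, screw_carton, dark_sole, black_handle below 0.02 m/s and angular speed of each of pine_sole, wood_handle, screw_carton, dark_sole, black_handle below 0.2 rad/s and x of wood_handle in the frame of blue_tray between -0.085 and 0.013 m and y of wood_handle in the frame of blue_tray between -0.03 and 0.03 m and z of wood_handle in the frame of blue_tray between 0.002 and 0.014 m and angle between each of wood_handle, screw_carton, black_handle's own z axis and vertical below 0.15 rad and x of screw_carton in the frame of blue_tray between -0.085 and 0.013 m and y of screw_carton in the frame of blue_tray between -0.065 and 0.065 m and z of screw_carton in the frame of blue_tray between 0.002 and 0.014 m and x of dark_sole in the frame of yellow_tray between 0.024 and 0.066 m and y of dark_sole in the frame of yellow_tray between -0.05 and 0.05 m and z of dark_sole in the frame of yellow_tray below 0.018 m and angle between dark_sole's own z axis and vertical between 0.12 and 0.42 rad and angle between the y axis of dark_sole and the y axis of yellow_tray, either way round below 0.25 rad and x of black_handle in the frame of yellow_tray between -0.085 and 0.013 m and y of black_handle in the frame of yellow_tray between -0.03 and 0.03 m and z of black_handle in the frame of yellow_tray between 0.002 and 0.014 m); the robot touches nothing.
It fails at once if the red sole is moved more than 25 mm (distance of red_sole from where it was at the start of the episode above 0.025 m).
It fails at once if the red sole is tipped in the rack (angle between red_sole's own z axis and vertical above 0.25 rad).
It fails at once if the glue bottle is moved more than 25 mm (distance of glue_bottle from where it was at the start of the episode above 0.025 m).
It fails at once if the glue bottle is tipped over (angle between glue_bottle's own z axis and vertical above 0.3 rad).
It also fails if it takes over 128 s, if anything falls off the work surface, if the arm or the gripper's body presses on something with over 40 N, if the wrist force passes 120 N, or if a joint passes its speed limit or range.

## Working session

There is one attempt and no reset: what is moved stays moved. The work goes in short steps, Python scripts to look and compute and a tool call to move; the robot and the scene stay as the last step left them, time stands still between calls to the robot, and variables do not carry over. Pictures are saved under pics/ and viewed, and the job is handed in when it is done.

Besides the shell and the picture viewer there is one more tool, called as name(argument=value, ...), one argument or row to a line, values as JSON. arm_command: Moves the arm, as the interface text tells. Its arguments: {"type":"object","properties":{"plan":{"type":"array"},"newtons":{"type":"number"}},"required":["plan"]}

```bash
mkdir -p pics; ls
python3 - <<'E'
from station import sensors, vision, job
import cv2
print(sensors.get_obs())
for n in ("scene","top"):
    im=vision.camera(n); cv2.imwrite(f"pics/{n}0.png",im)
    print(n,vision.camera_params(n))
E
```

```text
pics
{'time_s': 0.0, 'qpos': array([ 1.24236468e+00,  3.00500175e-01,  1.52159949e+00, -4.74906287e-05,
        1.32069005e+00, -6.65972406e-02]), 'joint_vel': array([ 0.00066204,  0.00092446,  0.00067946,  0.00152069, -0.00103815,
       -0.00109026]), 'tau': array([-7.03333135e-04, -5.31807590e+01, -3.52733767e+01,  7.07564154e-02,
        2.44054024e-02, -9.25837071e-05]), 'ee_pos': array([0.14236361, 0.5312236 , 0.40406245]), 'eef_rot': array([-3.14039518e+00, -3.37653734e-05,  2.87977001e+00]), 'force': array([ 0.7541012 , -0.04408908,  0.2793711 ]), 'moment': array([ 0.01988866, -0.03222794,  0.00669279]), 'grip_width': 0.09386800790114697}
scene {'intrinsics': array([[476.12163781,   0.        , 315.26541585],
       [  0.        , 476.12163781, 194.34734124],
       [  0.        ,   0.        ,   1.        ]]), 'k1': -0.023778515201352112, 'rvec': array([ 1.96247045,  1.32657397, -0.62514437]), 'tvec': array([-0.12525463, -0.26324845,  1.85671106])}
top {'intrinsics': array([[379.20201423,   0.        , 318.20982247],
       [  0.        , 379.20201423, 197.39780575],
       [  0.        ,   0.        ,   1.        ]]), 'k1': -0.0491226886283691, 'rvec': array([ 2.15376964, -2.05224138,  0.21877473]), 'tvec': array([-0.08132848,  0.44876735,  1.05613423])}
```

View pics/scene0.png

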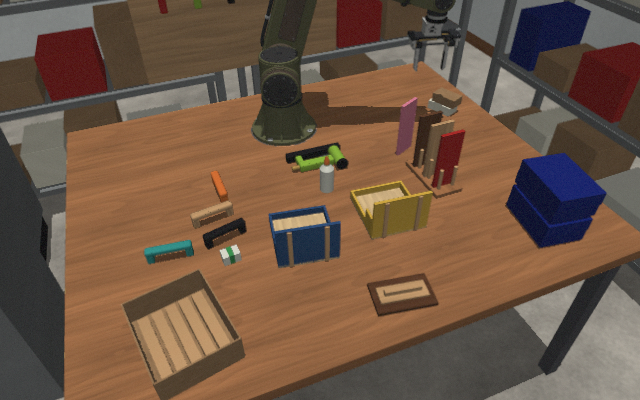

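View pics/top0.png

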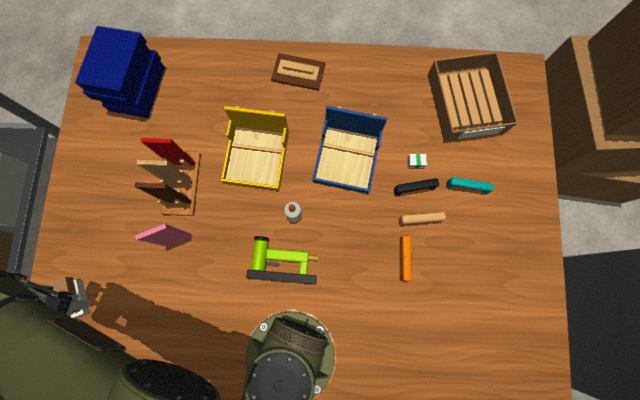

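Top view: wood handle at (row 219, col 422). Its look-alikes are orange (258, 406) and turquoise (185, 469). The black handle is at (186, 416) and the carton at (160, 418). In the rack, the dark sole is at (193, 160), pine at (170, 163) and red at (152, 168). The pink look-alike is at (236, 163), outside the rack. The trays are yellow (150, 255) and blue (150, 350), and the bottle is at (212, 293).

```bash
cat > h.py <<'E'
import numpy as np, cv2
from scipy.optimize import minimize
from station import sensors, vision, job
P={n:vision.camera_params(n) for n in("scene","top")}
def proj(n,X):
    p=P[n];X=np.asarray(X,float).reshape(-1,3)
    R=cv2.Rodrigues(p["rvec"])[0];c=X@R.T+p["tvec"]
    s=c[:,:2]/c[:,2:];s=s*(1+p["k1"]*(s**2).sum(1,keepdims=True))
    K=p["intrinsics"];return np.c_[s[:,0]*K[0,0]+K[0,2],s[:,1]*K[1,1]+K[1,2]]
def back(n,uv,z):
    p=P[n];K=p["intrinsics"]
    d=np.array([p["k1"],0,0,0,0])
    s=cv2.undistortPoints(np.array([[uv]],float),K,d).ravel()
    R=cv2.Rodrigues(p["rvec"])[0];o=-R.T@p["tvec"];r=R.T@np.array([s[0],s[1],1])
    return o+r*(z-o[2])/r[2]
def box(x0,x1,y0,y1,z0,z1):return np.array([[x,y,z] for x in(x0,x1) for y in(y0,y1) for z in(z0,z1)])/1000
SOLE=[box(-6,6,-40,40,0,200)]
HAN=[box(-13,13,-65,65,28,46),box(-13,13,-64,-44,0,28),box(-13,13,44,64,0,28)]
CAR=[box(-18,18,-25,25,0,32)]
TRAY=[box(-97,97,-88,88,0,8),box(-97,-89,-88,88,0,32),box(87,97,-88,88,0,138),box(-97,97,80,88,0,32),box(-97,97,-88,-80,0,32),box(35,97,80,88,0,70),box(35,97,-88,-80,0,70)]
def T(v,X):
    c,s=np.cos(v[2]),np.sin(v[2]);return X@np.array([[c,s,0],[-s,c,0],[0,0,1]])+[v[0],v[1],0 if len(v)<4 else v[3]]
S=4
def render(n,boxes,v):
    m=np.zeros((400*S,640*S),np.uint8)
    for b in boxes:
        h=cv2.convexHull(((proj(n,T(v,b))+.5)*S*16).astype(np.int32))
        cv2.fillConvexPoly(m,h,1,shift=4)
    return cv2.resize(m.astype(np.float32),(640,400),interpolation=cv2.INTER_AREA)
def fit(masks,boxes,v0,z=0):
    def cost(v):
        c=0
        for n,m in masks.items():
            r=render(n,boxes,[v[0],v[1],v[2],z]);c+=np.abs(r-m).sum()/m.sum()
        return c
    best=None
    v0=np.array(v0,float)
    for k in range(2):
        sim=np.array([v0,v0+[.01,0,0],v0+[0,.01,0],v0+[0,0,.15]])
        r=minimize(cost,v0,method="Nelder-Mead",options=dict(initial_simplex=sim,xatol=1e-4,fatol=1e-4));v0=r.x
    return r.x,r.fun
E
python3 - <<'E'
from h import *
import pickle
D={}
for n in("scene","top"):
    im=vision.camera(n)
    for nm in "blue_tray yellow_tray rack pine_sole dark_sole red_sole wood_handle black_handle screw_carton glue_bottle".split():
        s=vision.silhouettes(nm,n)
        D[n,nm]=s
        print(n,nm,[(np.round(d["at"]),round(d["confidence"],2),d["mask"].sum(),np.median(im[d["mask"]],0)) for d in s])
pickle.dump(D,open("D.pkl","wb"))
print(sensors.get_obs()["time_s"])
E
```

```text
scene blue_tray []
scene yellow_tray [(array([208., 390.]), 0.8, np.int64(3331), array([ 41.,  94., 116.]))]
scene rack [(array([176., 432.]), 0.57, np.int64(837), array([ 61.,  86., 112.]))]
scene pine_sole [(array([141., 435.]), 0.89, np.int64(575), array([57., 79., 99.]))]
scene dark_sole [(array([124., 408.]), 0.85, np.int64(783), array([ 74.,  64., 107.])), (array([129., 427.]), 0.68, np.int64(738), array([28., 38., 53.]))]
scene red_sole [(array([156., 446.]), 0.78, np.int64(1087), array([26., 27., 91.]))]
scene wood_handle [(array([250., 170.]), 0.91, np.int64(549), array([109., 118.,  50.])), (array([211., 210.]), 0.66, np.int64(398), array([ 87. , 121.5, 154.5]))]
scene black_handle [(array([233., 221.]), 0.77, np.int64(486), array([30., 30., 31.]))]
scene screw_carton [(array([255., 232.]), 0.75, np.int64(351), array([107., 125., 119.]))]
scene glue_bottle [(array([175., 326.]), 0.85, np.int64(410), array([108., 116., 117.]))]
top blue_tray [(array([149., 347.]), 0.73, np.int64(4617), array([133., 183., 226.]))]
top yellow_tray [(array([146., 254.]), 0.73, np.int64(4668), a
[... 367 characters left out ...]
0.55, np.int64(427), array([38., 39., 42.]))]
top red_sole [(array([149., 170.]), 0.68, np.int64(780), array([11., 14., 74.]))]
top wood_handle [(array([219., 425.]), 0.84, np.int64(486), array([ 98., 158., 209.])), (array([185., 474.]), 0.62, np.int64(427), array([146., 157.,  20.])), (array([256., 404.]), 0.6, np.int64(472), array([ 19. , 123.5, 235. ]))]
top black_handle [(array([184., 414.]), 0.7, np.int64(467), array([37., 40., 43.]))]
top screw_carton [(array([160., 418.]), 0.67, np.int64(254), array([166.5, 210. , 174.5]))]
top glue_bottle [(array([210., 292.]), 0.56, np.int64(266), array([143., 163., 172.])), (array([149., 348.]), 0.52, np.int64(4712), array([132., 179., 223.]))]
1.2
```

```bash
cat > f.py <<'E'
from h import *
import pickle
D=pickle.load(open("D.pkl","rb"))
def M(nm,n,i):return D[n,nm][i]["mask"].astype(np.float32)
R={}
def go(nm,boxes,ms,v0,z=0):
    v,c=fit(ms,boxes,v0,z);R[nm]=v;print(nm,np.round(v[:2]*1000,1),round(np.degrees(v[2]),1),round(c,3),list(ms))
def p(r,c,z):return back("top",(c,r),z)[:2]
for y in(0.,):
  go("wood_handle",HAN,{"scene":M("wood_handle","scene",1),"top":M("wood_handle","top",0)},[*p(219,422,.046),0.])
  go("black_handle",HAN,{"scene":M("black_handle","scene",0),"top":M("black_handle","top",0)},[*p(186,416,.046),0.])
  for y in(0,1.57):go("screw_carton",CAR,{"scene":M("screw_carton","scene",0),"top":M("screw_carton","top",0)},[*p(160,418,.032),y])
  go("blue_tray",TRAY,{"top":M("blue_tray","top",0)},[*p(150,348,.02),0.])
  go("yellow_tray",TRAY,{"top":M("yellow_tray","top",0),"scene":M("yellow_tray","scene",0)},[*p(150,255,.02),0.])
  go("yellow_tray",TRAY,{"top":M("yellow_tray","top",0)},[*p(150,255,.02),0.])
  z=.015
  for nm,(r,c),i in(("dark_sole",(196,165),0),("red_sole",(152,170),0)):
    go(nm,SOLE,{"top":M(nm,"top",i)},[*p(r,c,.1),1.57],z)
  go("red_sole",SOLE,{"top":M("red_sole","top",0),"scene":M("red_sole","scene",0)},[*p(152,170,.1),1.57],z)
pickle.dump(R,open("R.pkl","wb"))
print("bottle",p(212,293,.134))
def ov(n,items,fn,crop,k=4):
    im=cv2.resize(cv2.imread(f"pics/{n}0.png"),None,fx=k,fy=k,interpolation=cv2.INTER_CUBIC)
    for bx,v in items:
        for b in bx:
            q=(proj(n,T(v,b))+.5)*k
            for a in range(8):
                for d in(1,2,4):
                    if not a&d:cv2.line(im,tuple(int(t) for t in q[a]),tuple(int(t) for t in q[a|d]),(255,0,255),1)
    x0,x1,y0,y1=[t*k for t in crop];cv2.imwrite(f"pics/{fn}.png",im[y0:y1,x0:x1])
its=[(HAN,R["wood_handle"]),(HAN,R["black_handle"]),(CAR,R["screw_carton"]),(TRAY,R["blue_tray"]),(TRAY,R["yellow_tray"])]+[(SOLE,[*R[k],.015]) for k in("dark_sole","red_sole")]
ov("top",its,"ovA",(310,500,100,240));ov("top",its,"ovB",(120,300,90,235));ov("scene",its,"ovC",(140,340,160,280));ov("scene",its,"ovD",(330,480,80,240))
E
python3 f.py
```

```text
wood_handle [ 409.1 -367.1] 7.9 0.542 ['scene', 'top']
black_handle [ 504.8 -349.3] 13.3 0.385 ['scene', 'top']
screw_carton [ 589.4 -353.5] 4.4 0.155 ['scene', 'top']
screw_carton [ 590.1 -353. ] 125.6 0.544 ['scene', 'top']
blue_tray [ 592.  -140.7] -9.8 0.021 ['top']
yellow_tray [583.6 142.3] -5.4 0.058 ['top', 'scene']
yellow_tray [583.7 141.8] -5.0 0.021 ['top']
dark_sole [429.8 363.9] 181.1 0.078 ['top']
red_sole [555.9 368.1] 106.9 0.633 ['top']
red_sole [548.4 365.6] 97.3 1.006 ['top', 'scene']
bottle [0.39050036 0.00429308]
```

View pics/ovA.png

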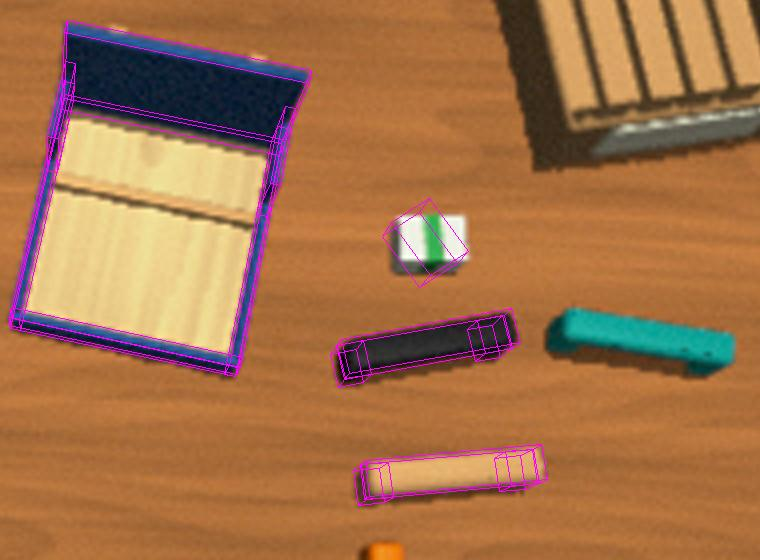

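View pics/ovB.png

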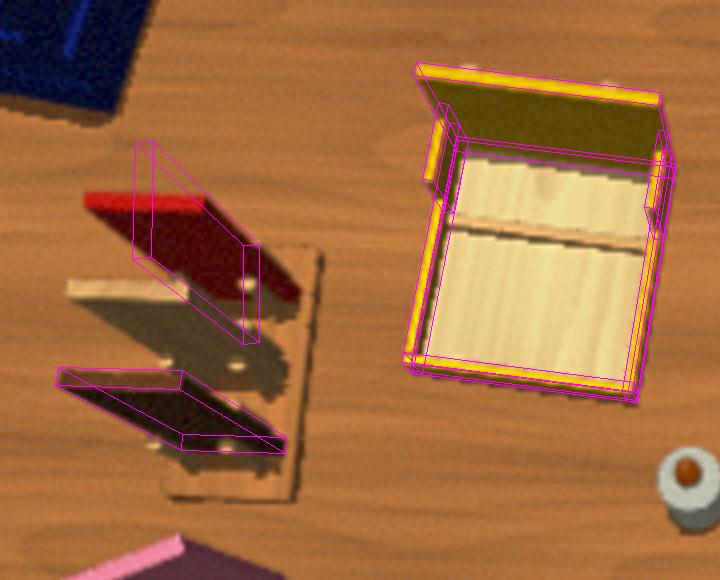

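View pics/ovC.png

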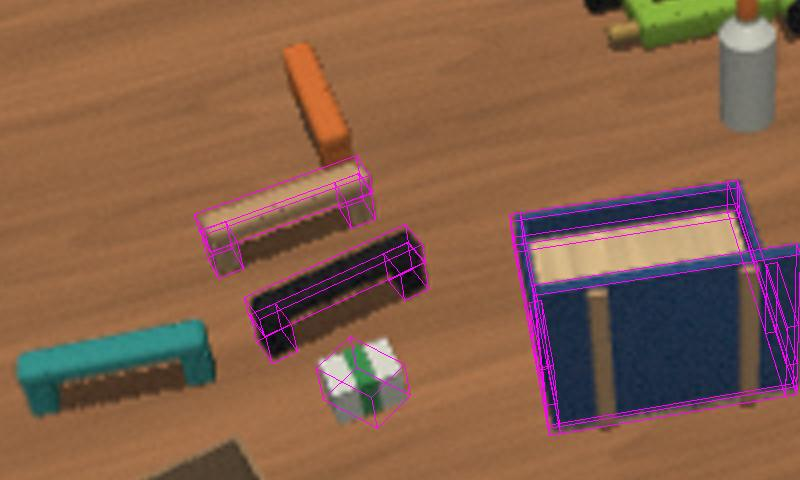

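View pics/ovD.png

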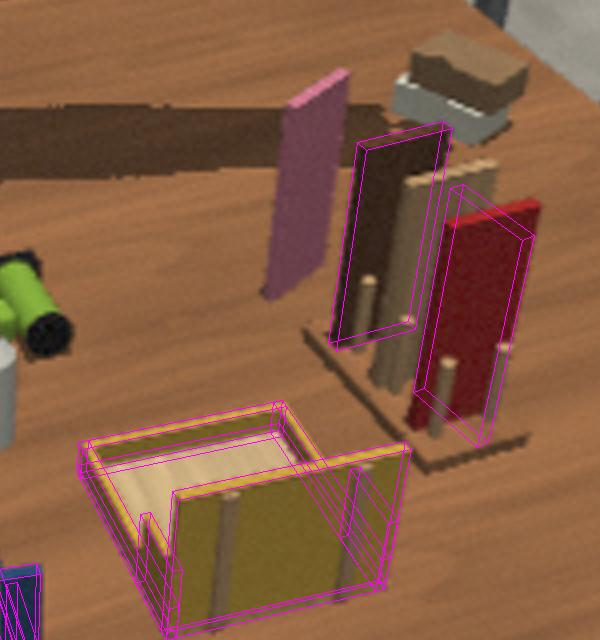

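```bash
sed -i 's/for y in(0,1.57):go("screw/for y in(0,):go("screw/; s/,1.57\],z/,0.],z/' f.py
cat >> f.py <<'E'
c=(R["dark_sole"]+R["red_sole"])/2;print("mid",c[:2],np.degrees(R["red_sole"][2]),"dist",np.linalg.norm((R["dark_sole"]-R["red_sole"])[:2]))
for nm,L,Rr in(("red",(85,200),(205,206)),("pine",(68,288),(187,292)),("dark",(57,375),(182,382))):
    a=[back("top",(q[0]/4+120-.5,q[1]/4+90-.5),.215) for q in(L,Rr)];print(nm,np.round(np.mean(a,0)*1000),np.degrees(np.arctan2(*(a[0]-a[1])[:2])))
pine=[c[0],c[1],c[2],.015]
ov("top",[(SOLE,pine)]+its,"ovB2",(120,300,90,235));ov("scene",[(SOLE,pine)]+its,"ovD2",(330,480,80,240));ov("scene",its,"ovC2",(140,340,160,280))
E
python3 f.py
```

```text
wood_handle [ 409.1 -367.1] 7.9 0.542 ['scene', 'top']
black_handle [ 504.8 -349.3] 13.3 0.385 ['scene', 'top']
screw_carton [ 589.4 -353.5] 4.4 0.155 ['scene', 'top']
blue_tray [ 592.  -140.7] -9.8 0.021 ['top']
yellow_tray [583.6 142.3] -5.4 0.058 ['top', 'scene']
yellow_tray [583.7 141.8] -5.0 0.021 ['top']
dark_sole [430.1 364.6] 2.0 0.077 ['top']
red_sole [548.9 365.5] 0.1 0.146 ['top']
red_sole [548.8 366.2] 2.3 0.31 ['top', 'scene']
bottle [0.39050036 0.00429308]
mid [0.48946396 0.36542098] 2.3315014602310433 dist 0.11876607919612447
red [546. 364. 215.] 0.6424509723311239
pine [488. 367. 215.] -0.5122352242994026
dark [430. 363. 215.] 0.5731909403674795
```

View pics/ovB2.png

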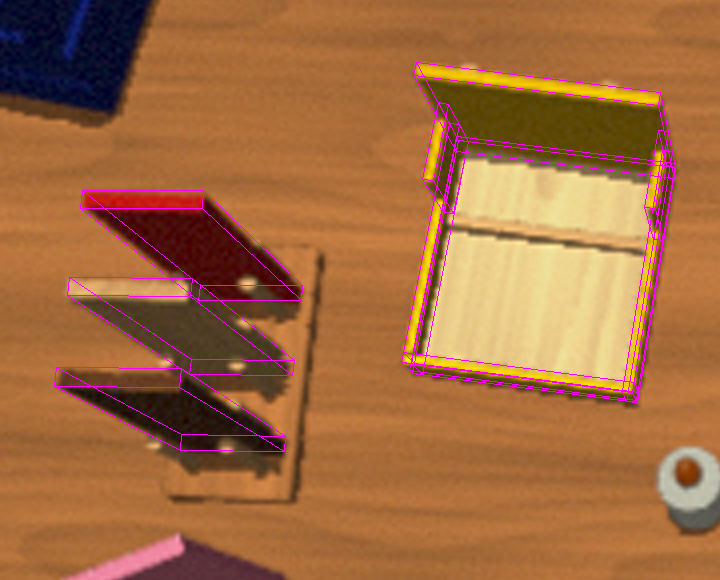

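View pics/ovD2.png

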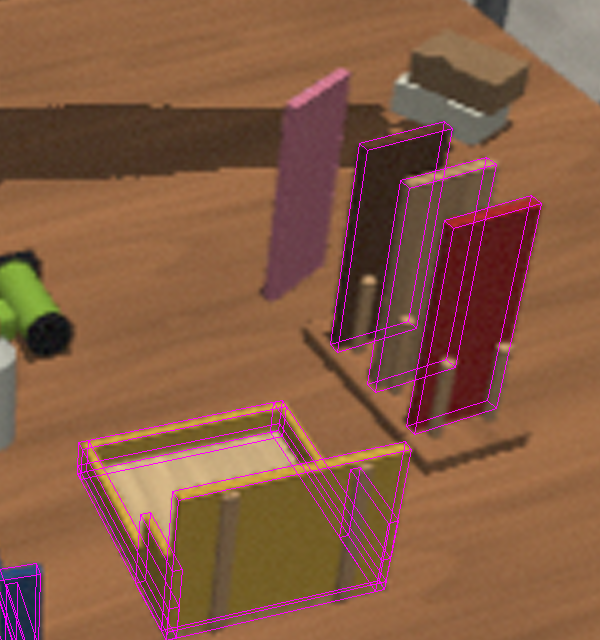

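View pics/ovC2.png

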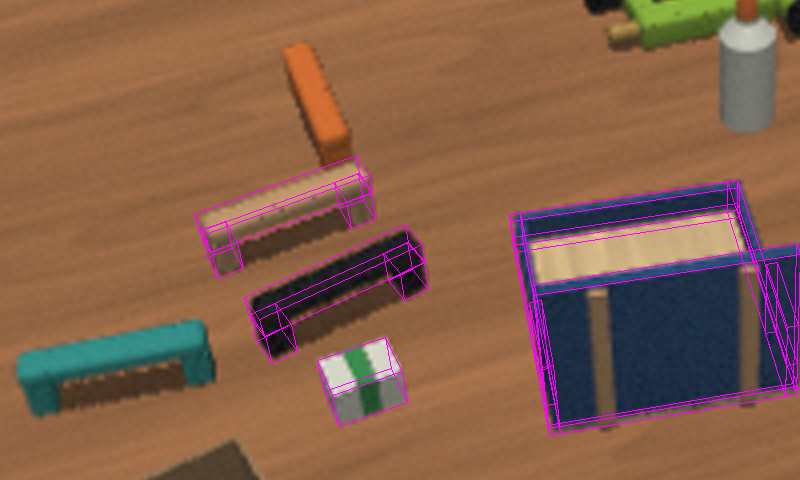

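View pics/ovA.png

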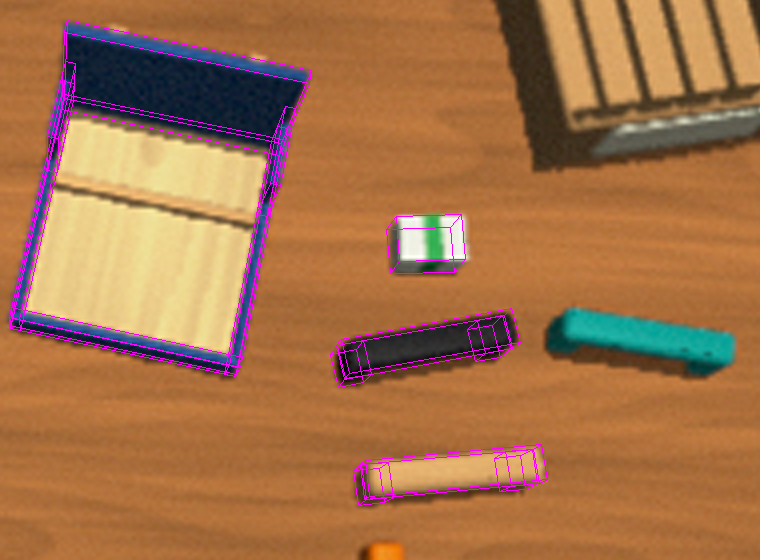

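```bash
cat > pl.py <<'E'
import numpy as np,sys
from station import sensors
def pl(*tg):
    o=sensors.get_obs();p=o["ee_pos"];y=np.degrees(o["eef_rot"][2])
    print("t",round(o["time_s"],2),"at",np.round(p*1000,1),round(y,1),"w",round(o["grip_width"]*1000,1),"F",np.round(o["force"],1))
    for t in tg:
        d=np.array(t[:3])/1000-p;a=(t[3]-y+180)%360-180
        print(t,"->",np.round(d/.4,3),round(a/120,3),"rows",max(np.linalg.norm(d)/.05,abs(a)/8.59).round(1))
TR={"b":(592,-140.7,-9.8),"y":(583.7,141.9,-5.2)}
def tr(k,x,y=0):
    a=TR[k];c,s=np.cos(np.radians(a[2])),np.sin(np.radians(a[2]));return a[0]+c*x-s*y,a[1]+s*x+c*y
E
python3 -c "
from pl import *
pl((430,364,450,181.5),(430,364,375,181.5))"
```

```text
t 1.2 at [142.3 531.2 404.6] 165.0 w 94.1 F [ 0.6 -0.6  0.2]
(430, 364, 450, 181.5) -> [ 0.719 -0.418  0.113] 0.137 rows 6.7
(430, 364, 375, 181.5) -> [ 0.719 -0.418 -0.074] 0.137 rows 6.7
```

arm_command(
  plan=[-1, 0, 0, 0.113, 0, -1, 0.719, -0.418, 0.113, 0.137, -1, 0.719, -0.418, 0.113, 0.137, -1, 0.719, -0.418, 0.113, 0.137, -1, 0.719, -0.418, 0.113, 0.137, -1, 0.719, -0.418, 0.113, 0.137, -1, 0.719, -0.418, 0.113, 0.137, -1, 0.719, -0.418, 0.113, 0.137, -1, 0.719, -0.418, 0.113, 0.137, -1, 0.719, -0.418, 0.113, 0.137, -1, 0.719, -0.418, 0.113, 0.137, -1, 0.719, -0.418, 0.113, 0.137],
  newtons=15,
)

```text
time_s: 2.4
ee_pos: [0.429, 0.3648, 0.45]
eef_rot: [3.141, 0.0, -3.115]
force: [-0.4, -0.0, 0.8]
grip_width: 0.0942
```

```bash
python3 -c "
from pl import *
import cv2
from station import vision
pl((430,364,375,181.5))
for n in('top','scene'):
    im=vision.camera(n);im=im[90:240,100:320] if n=='top' else im[50:220,340:520];cv2.imwrite('pics/a_'+n+'.png',cv2.resize(im,None,fx=3,fy=3))"
```

```text
t 2.4 at [429.  364.8 450. ] -178.5 w 94.2 F [-0.4 -0.   0.8]
(430, 364, 375, 181.5) -> [ 0.003 -0.002 -0.188] -0.0 rows 1.5
```

View pics/a_scene.png

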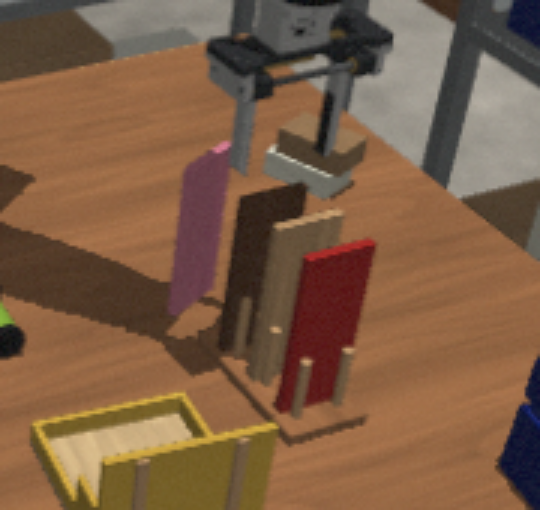

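The gripper is above and straddling the dark brown sole (crop row ~190, col ~270). It is not over the pink sole at left or the pine. I'll descend and grip.

arm_command(
  plan=[-1, 0.003, -0.002, -0.09, 0, -1, 0.003, -0.002, -0.15, 0, -1, 0.003, -0.002, -0.188, 0, -1, 0.003, -0.002, -0.188, 0, 1, 0.003, -0.002, -0.188, 0, 1, 0.003, -0.002, -0.188, 0, 1, 0.003, -0.002, -0.188, 0, 1, 0.003, -0.002, -0.188, 0, 1, 0.003, -0.002, -0.188, 0, 1, 0.003, -0.002, -0.188, 0],
  newtons=15,
)

```text
time_s: 3.5
ee_pos: [0.4312, 0.3634, 0.3759]
eef_rot: [3.14, 0.002, -3.116]
force: [-0.0, 0.8, 6.4]
grip_width: 0.0799
```

```bash
python3 -c "
from pl import *
x,y=tr('y',70)
x0,y0=tr('y',-20)
pl((430,364,480,181.5),(440,150,480,174.8),(x,y,470,174.8),(x,y,374,174.8))"
```

```text
t 3.5 at [431.2 363.4 375.9] -178.6 w 79.9 F [-0.   0.8  6.4]
(430, 364, 480, 181.5) -> [-0.003  0.002  0.26 ] 0.001 rows 2.1
(440, 150, 480, 174.8) -> [ 0.022 -0.533  0.26 ] -0.055 rows 4.8
(np.float64(653.4119079031179), np.float64(135.5557193861554), 470, 174.8) -> [ 0.556 -0.57   0.235] -0.055 rows 6.6
(np.float64(653.4119079031179), np.float64(135.5557193861554), 374, 174.8) -> [ 0.556 -0.57  -0.005] -0.055 rows 6.4
```

arm_command(
  plan=[1, 0, 0, 0.06, 0, 1, 0, 0, 0.16, 0, 1, 0, 0, 0.26, 0, 1, 0, 0, 0.27, 0, 1, 0, 0, 0.27, 0, 1, 0, -0.08, 0.27, 0, 1, 0.005, -0.16, 0.27, -0.02, 1, 0.01, -0.25, 0.27, -0.04, 1, 0.01, -0.34, 0.27, -0.055, 1, 0.01, -0.43, 0.27, -0.055, 1, 0.05, -0.52, 0.27, -0.055, 1, 0.12, -0.57, 0.27, -0.055, 1, 0.2, -0.57, 0.27, -0.055, 1, 0.28, -0.57, 0.27, -0.055, 1, 0.36, -0.57, 0.27, -0.055, 1, 0.44, -0.57, 0.27, -0.055, 1, 0.5, -0.57, 0.25, -0.055, 1, 0.54, -0.57, 0.235, -0.055, 1, 0.556, -0.57, 0.235, -0.055, 1, 0.556, -0.57, 0.235, -0.055],
  newtons=25,
)

```text
time_s: 5.5
ee_pos: [0.654, 0.1352, 0.4669]
eef_rot: [-3.141, -0.003, 3.051]
force: [-0.1, -0.2, -1.8]
grip_width: 0.0799
```

```bash
python3 -c "
from pl import *
import cv2
from station import vision
x,y=tr('y',70)
pl((x,y,376,174.8),(*tr('y',97),374,174.8),(*tr('y',94),363,174.8))
for n in('top','scene'):
    im=vision.camera(n);im=im[60:260,100:340] if n=='top' else im[50:260,320:520];cv2.imwrite('pics/b_'+n+'.png',cv2.resize(im,None,fx=3,fy=3))"
```

```text
t 5.5 at [654.  135.2 466.9] 174.8 w 79.9 F [-0.1 -0.2 -1.8]
(np.float64(653.4119079031179), np.float64(135.5557193861554), 376, 174.8) -> [-0.001  0.001 -0.227] -0.0 rows 1.8
(np.float64(680.3007866657492), np.float64(133.10863972081532), 374, 174.8) -> [ 0.066 -0.005 -0.232] -0.0 rows 1.9
(np.float64(677.3131334699012), np.float64(133.38053746140866), 363, 174.8) -> [ 0.058 -0.005 -0.26 ] -0.0 rows 2.1
```

View pics/b_scene.png

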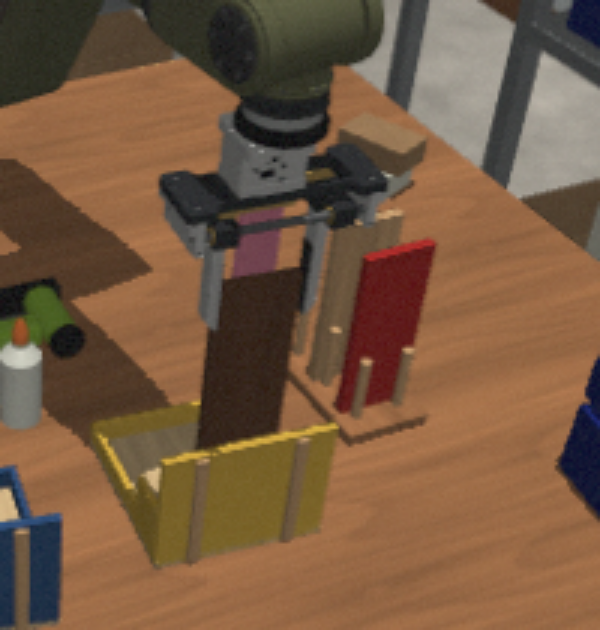

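View pics/b_top.png

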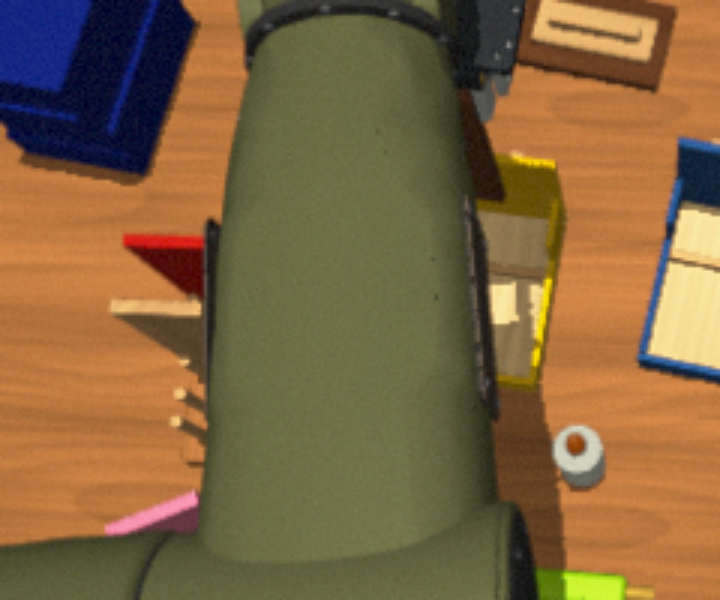

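The dark sole hangs roughly upright in the gripper, inside the yellow tray's channel area (its edges meet the rest near crop 270, 435). I'll lower it, then pivot it over the rest's edge.

arm_command(
  plan=[1, -0.001, 0, -0.06, 0, 1, -0.001, 0, -0.13, 0, 1, -0.001, 0, -0.2, 0, 1, -0.001, 0, -0.227, 0, 1, -0.001, 0, -0.227, 0, 1, 0.01, 0, -0.227, 0, 1, 0.02, -0.001, -0.227, 0, 1, 0.03, -0.002, -0.227, 0, 1, 0.04, -0.003, -0.227, 0, 1, 0.05, -0.004, -0.227, 0, 1, 0.06, -0.005, -0.227, 0, 1, 0.066, -0.005, -0.227, 0, 1, 0.066, -0.005, -0.227, 0, 1, 0.066, -0.005, -0.227, 0],
  newtons=10,
)

```text
time_s: 7.0
ee_pos: [0.68, 0.1332, 0.3778]
eef_rot: [-3.141, 0.0, 3.051]
force: [-0.7, -0.2, -1.5]
grip_width: 0.0798
```

```bash
python3 -c "
from pl import *
import cv2
from station import vision
pl((*tr('y',97),374,174.8),(*tr('y',94),363,174.8))
for n in('scene',):
    im=vision.camera(n);im=im[100:260,320:470];cv2.imwrite('pics/c_'+n+'.png',cv2.resize(im,None,fx=4,fy=3.7))"
```

```text
t 7.0 at [680.  133.2 377.8] 174.8 w 79.8 F [-0.7 -0.2 -1.5]
(np.float64(680.3007866657492), np.float64(133.10863972081532), 374, 174.8) -> [ 0.001 -0.    -0.009] -0.0 rows 0.1
(np.float64(677.3131334699012), np.float64(133.38053746140866), 363, 174.8) -> [-0.007  0.    -0.037] -0.0 rows 0.3
```

View pics/c_scene.png

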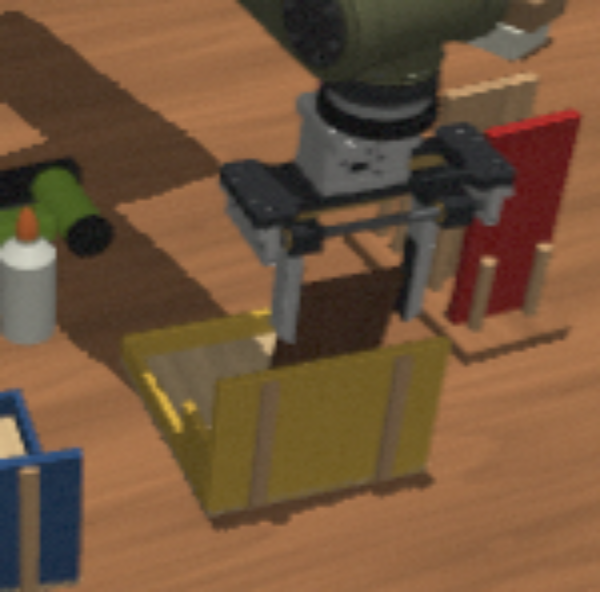

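arm_command(
  plan=[1, -0.002, 0, -0.012, 0, 1, -0.005, 0, -0.025, 0, 1, -0.008, 0, -0.034, 0, 1, -0.008, 0, -0.034, 0],
)

```text
time_s: 7.45
ee_pos: [0.6767, 0.1332, 0.3651]
eef_rot: [3.141, 0.003, 3.052]
force: [0.9, -0.4, 4.8]
grip_width: 0.0797
```

arm_command(
  plan=[-1, 0, 0, 0, 0, -1, 0, 0, 0, 0, -1, 0, 0, 0, 0, -1, 0, 0, 0, 0, -1, 0, 0, 0.03, 0, -1, 0, 0, 0.08, 0, -1, 0, 0, 0.15, 0, -1, 0, 0, 0.25, 0, -1, -0.1, 0.05, 0.25, 0, -1, -0.2, 0.1, 0.25, 0, -1, -0.3, 0.2, 0.25, 0.03, -1, -0.4, 0.35, 0.25, 0.055, -1, -0.47, 0.5, 0.25, 0.055, -1, -0.47, 0.579, 0.22, 0.055, -1, -0.47, 0.579, 0.22, 0.055, -1, -0.47, 0.579, 0.22, 0.055],
  newtons=15,
)

```text
time_s: 9.05
ee_pos: [0.4873, 0.3674, 0.4523]
eef_rot: [3.141, -0.0, -3.113]
force: [-0.2, -0.6, -0.5]
grip_width: 0.0936
```

```bash
python3 -c "
from pl import *
import cv2
from station import vision
pl((489.3,365.5,450,181),(489.3,365.5,375,181))
for n in('top','scene'):
    im=vision.camera(n);im=im[60:260,100:340] if n=='top' else im[70:260,320:480];cv2.imwrite('pics/d_'+n+'.png',cv2.resize(im,None,fx=3,fy=3))"
```

```text
t 9.05 at [487.3 367.4 452.3] -178.3 w 93.6 F [-0.2 -0.6 -0.5]
(489.3, 365.5, 450, 181) -> [ 0.005 -0.005 -0.006] -0.005 rows 0.1
(489.3, 365.5, 375, 181) -> [ 0.005 -0.005 -0.193] -0.005 rows 1.5
```

View pics/d_scene.png

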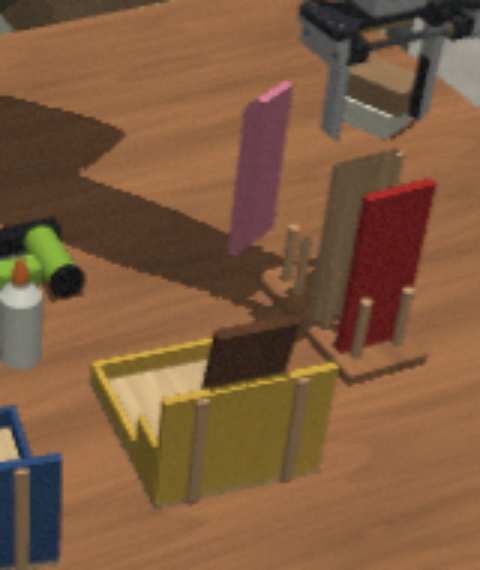

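View pics/d_top.png

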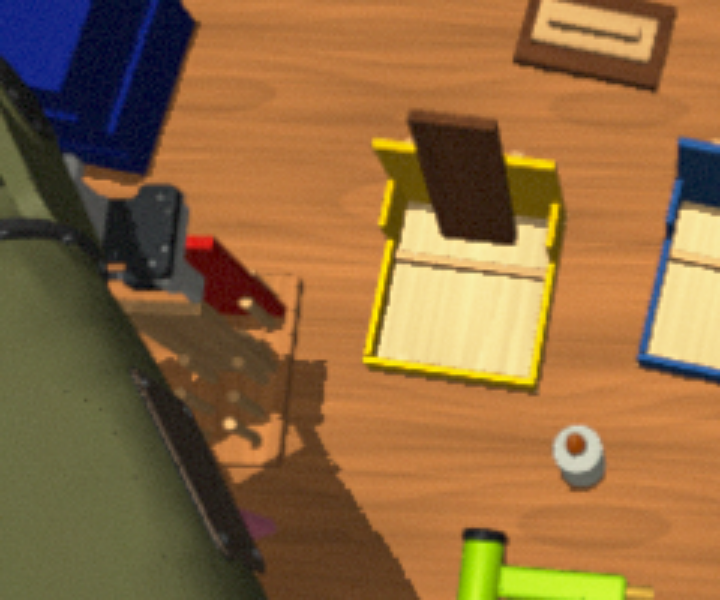

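The dark sole now leans on the yellow rest. Its foot (crop 480, 240) is behind the cleat (265) and it looks square. Next is the pine sole, which is under the gripper and to the left of the red one.

arm_command(
  plan=[-1, 0.004, -0.005, -0.006, -0.005, -1, 0.004, -0.005, -0.09, -0.005, -1, 0.004, -0.005, -0.15, -0.005, -1, 0.004, -0.005, -0.193, -0.005, -1, 0.004, -0.005, -0.193, -0.005, 1, 0.004, -0.005, -0.193, -0.005, 1, 0.004, -0.005, -0.193, -0.005, 1, 0.004, -0.005, -0.193, -0.005, 1, 0.004, -0.005, -0.193, -0.005, 1, 0.004, -0.005, -0.193, -0.005, 1, 0.004, -0.005, -0.193, -0.005],
  newtons=25,
)

```text
time_s: 10.25
ee_pos: [0.4904, 0.3628, 0.3764]
eef_rot: [3.141, 0.002, -3.127]
force: [0.9, -0.3, 6.4]
grip_width: 0.0806
```

```bash
python3 -c "
from pl import *
pl((489,200,490,176),(430,120,490,170.2),(500,-130,490,170.2),(*tr('b',70),467,170.2))"
```

```text
t 10.25 at [490.4 362.8 376.4] -179.2 w 80.6 F [ 0.9 -0.3  6.4]
(489, 200, 490, 176) -> [-0.004 -0.407  0.284] -0.04 rows 4.0
(430, 120, 490, 170.2) -> [-0.151 -0.607  0.284] -0.089 rows 5.5
(500, -130, 490, 170.2) -> [ 0.024 -1.232  0.284] -0.089 rows 10.1
(np.float64(660.9785528938443), np.float64(-152.61466494162227), 467, 170.2) -> [ 0.426 -1.288  0.227] -0.089 rows 11.0
```

arm_command(
  plan=[1, 0, 0, 0.06, 0, 1, 0, 0, 0.16, 0, 1, 0, 0, 0.26, 0, 1, 0, 0, 0.284, 0, 1, 0, 0, 0.284, 0, 1, 0, -0.08, 0.284, -0.01, 1, 0, -0.16, 0.284, -0.03, 1, 0, -0.25, 0.284, -0.05, 1, 0, -0.34, 0.284, -0.07, 1, 0, -0.43, 0.284, -0.089, 1, 0, -0.52, 0.284, -0.089, 1, 0, -0.61, 0.284, -0.089, 1, 0, -0.7, 0.284, -0.089, 1, 0, -0.79, 0.284, -0.089, 1, 0, -0.88, 0.284, -0.089, 1, 0, -0.95, 0.284, -0.089, 1, 0, -1, 0.284, -0.089, 1, 0, -1, 0.284, -0.089],
)

```text
time_s: 12.05
ee_pos: [0.4904, -0.0389, 0.4868]
eef_rot: [-3.141, -0.003, 2.967]
force: [0.0, -0.0, -0.8]
grip_width: 0.0807
```

```bash
python3 -c "
from pl import *
pl((500,-130,490,170.2),(*tr('b',70),467,170.2),(*tr('b',70),376,170.2),(*tr('b',97),376,170.2))"
```

```text
t 12.05 at [490.4 -38.9 486.8] 170.0 w 80.7 F [ 0.  -0.  -0.8]
(500, -130, 490, 170.2) -> [ 0.024 -0.228  0.008] 0.002 rows 1.8
(np.float64(660.9785528938443), np.float64(-152.61466494162227), 467, 170.2) -> [ 0.427 -0.284 -0.049] 0.002 rows 4.1
(np.float64(660.9785528938443), np.float64(-152.61466494162227), 376, 170.2) -> [ 0.427 -0.284 -0.277] 0.002 rows 4.7
(np.float64(687.5845661528986), np.float64(-157.21032141910516), 376, 170.2) -> [ 0.493 -0.296 -0.277] 0.002 rows 5.1
```

arm_command(
  plan=[1, 0, -0.08, 0, 0, 1, 0.04, -0.16, 0, 0, 1, 0.12, -0.23, 0, 0, 1, 0.2, -0.284, 0, 0, 1, 0.28, -0.284, 0, 0, 1, 0.36, -0.284, -0.02, 0, 1, 0.41, -0.284, -0.049, 0, 1, 0.427, -0.284, -0.049, 0, 1, 0.427, -0.284, -0.1, 0, 1, 0.427, -0.284, -0.17, 0, 1, 0.427, -0.284, -0.24, 0, 1, 0.427, -0.284, -0.277, 0, 1, 0.427, -0.284, -0.277, 0],
)

```text
time_s: 13.35
ee_pos: [0.6609, -0.1503, 0.376]
eef_rot: [3.141, -0.004, 2.97]
force: [-0.2, -0.1, -1.6]
grip_width: 0.0803
```

```bash
python3 -c "
from pl import *
import cv2
from station import vision
pl((*tr('b',70),376,170.2),(*tr('b',97),376,170.2))
for n in('scene',):
    im=vision.camera(n);im=im[100:290,240:400];cv2.imwrite('pics/e_'+n+'.png',cv2.resize(im,None,fx=3,fy=3))"
```

```text
t 13.35 at [ 660.9 -150.3  376. ] 170.2 w 80.3 F [-0.2 -0.1 -1.6]
(np.float64(660.9785528938443), np.float64(-152.61466494162227), 376, 170.2) -> [ 0.    -0.006  0.   ] 0.0 rows 0.0
(np.float64(687.5845661528986), np.float64(-157.21032141910516), 376, 170.2) -> [ 0.067 -0.017  0.   ] 0.0 rows 0.6
```

View pics/e_scene.png

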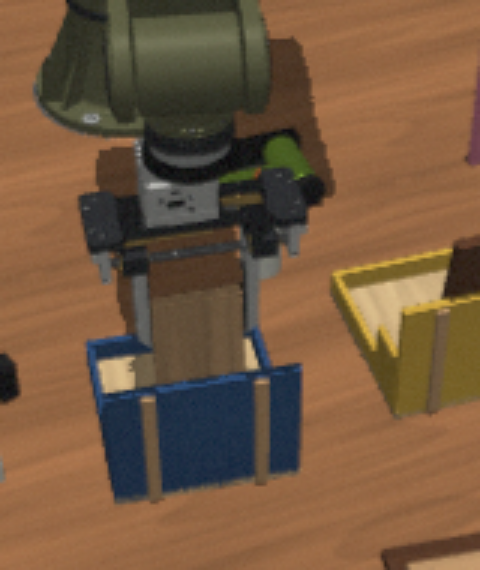

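The pine sole is upright in the blue channel, at about crop (200, 340). Next I'll pivot it back over the rest and set it down.

arm_command(
  plan=[1, 0.01, -0.003, 0, 0, 1, 0.02, -0.005, 0, 0, 1, 0.03, -0.008, 0, 0, 1, 0.04, -0.011, 0, 0, 1, 0.05, -0.014, 0, 0, 1, 0.06, -0.016, 0, 0, 1, 0.067, -0.017, 0, 0, 1, 0.067, -0.017, 0, 0, 1, 0.064, -0.017, -0.012, 0, 1, 0.061, -0.017, -0.022, 0, 1, 0.059, -0.017, -0.03, 0, 1, 0.059, -0.017, -0.03, 0],
  newtons=10,
)

```text
time_s: 14.6
ee_pos: [0.6846, -0.1576, 0.3656]
eef_rot: [-3.142, -0.0, 2.97]
force: [-0.3, -0.7, -0.7]
grip_width: 0.0801
```

arm_command(
  plan=[1, -0.001, 0, -0.004, 0, 1, -0.002, 0, -0.008, 0, 1, -0.002, 0, -0.008, 0],
)

```text
time_s: 14.9
ee_pos: [0.6841, -0.1575, 0.3649]
eef_rot: [-3.141, 0.005, 2.97]
force: [2.7, 0.2, 9.6]
grip_width: 0.0802
```

arm_command(
  plan=[-1, 0, 0, 0, 0, -1, 0, 0, 0, 0, -1, 0, 0, 0, 0, -1, 0, 0, 0, 0, -1, 0, 0, 0.03, 0, -1, 0, 0, 0.08, 0, -1, 0, 0, 0.15, 0, -1, 0, 0, 0.2, 0, -1, -0.1, -0.08, 0.2, -0.07, -1, -0.2, -0.16, 0.2, -0.14, -1, -0.3, -0.24, 0.2, -0.21, -1, -0.4, -0.32, 0.2, -0.28, -1, -0.5, -0.42, 0.15, -0.35, -1, -0.6, -0.52, 0.1, -0.42, -1, -0.68, -0.523, 0, -0.49, -1, -0.687, -0.523, 0, -0.56, -1, -0.687, -0.523, 0, -0.6, -1, -0.687, -0.523, 0, -0.6, -1, -0.687, -0.523, 0, -0.6, -1, -0.687, -0.523, 0, -0.6],
  newtons=15,
)

```text
time_s: 16.9
ee_pos: [0.4095, -0.3666, 0.3633]
eef_rot: [3.141, 0.001, 1.716]
force: [-0.5, 0.1, 0.3]
grip_width: 0.0936
```

```bash
python3 -c "
from pl import *
import cv2
from station import vision
pl((409,-367,340,97),(409,-367,222,97))
for n in('top','scene'):
    im=vision.camera(n);im=im[80:270,300:520] if n=='top' else im[100:290,140:380];cv2.imwrite('pics/f_'+n+'.png',cv2.resize(im,None,fx=3,fy=3))"
```

```text
t 16.9 at [ 409.5 -366.6  363.3] 98.3 w 93.6 F [-0.5  0.1  0.3]
(409, -367, 340, 97) -> [-0.001 -0.001 -0.058] -0.011 rows 0.5
(409, -367, 222, 97) -> [-0.001 -0.001 -0.353] -0.011 rows 2.8
```

View pics/f_scene.png

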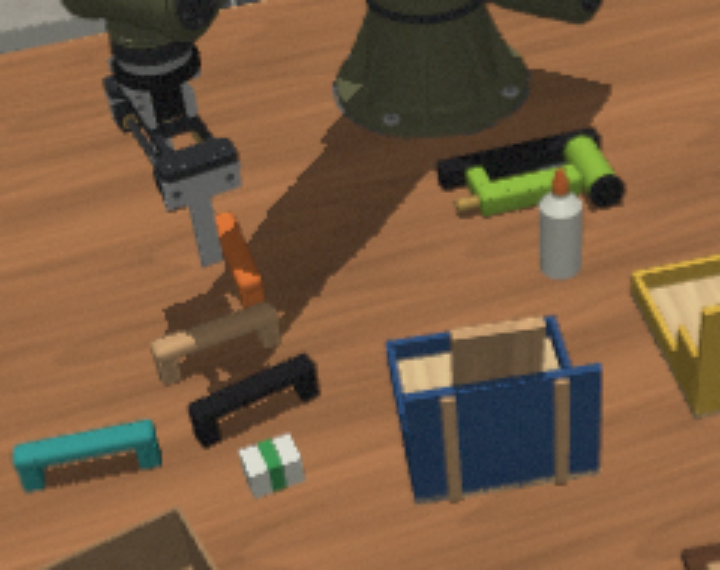

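View pics/f_top.png

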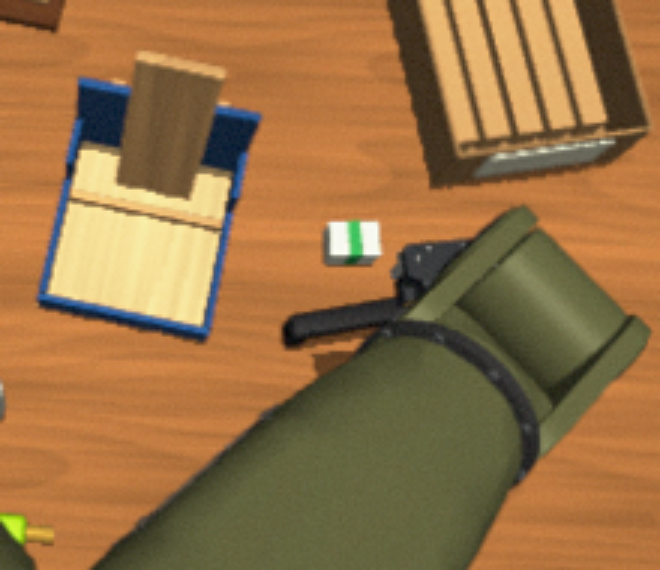

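The pine sole leans on the blue rest with its foot (crop 165, 190) just behind the cleat (205). The gripper is over the beech handle at scene crop (215, 340); the orange one beside it at (240, 260) isn't wanted. I'll descend with the jaws part-open.

arm_command(
  plan=[-0.3, -0.001, -0.001, -0.05, -0.011, -0.3, -0.001, -0.001, -0.12, -0.011, -0.3, -0.001, -0.001, -0.19, -0.011, -0.3, -0.001, -0.001, -0.26, -0.011, -0.3, -0.001, -0.001, -0.32, -0.011, -0.3, -0.001, -0.001, -0.353, -0.011, -0.3, -0.001, -0.001, -0.353, -0.011, 1, -0.001, -0.001, -0.353, -0.011, 1, -0.001, -0.001, -0.353, -0.011, 1, -0.001, -0.001, -0.353, -0.011, 1, -0.001, -0.001, -0.353, -0.011, 1, -0.001, -0.001, -0.353, -0.011, 1, -0.001, -0.001, -0.353, -0.011],
  newtons=20,
)

```text
time_s: 18.3
ee_pos: [0.4088, -0.3672, 0.2218]
eef_rot: [3.141, 0.0, 1.69]
force: [-0.8, 0.4, 3.3]
grip_width: 0.026
```

```bash
python3 -c "
from pl import *
pl((*tr('b',-50),300,80.2),(*tr('b',-50),231,80.2))"
```

```text
t 18.3 at [ 408.8 -367.2  221.8] 96.8 w 26.0 F [-0.8  0.4  3.3]
(np.float64(542.7296050758255), np.float64(-132.18952504169835), 300, 80.2) -> [0.335 0.588 0.196] -0.139 rows 5.6
(np.float64(542.7296050758255), np.float64(-132.18952504169835), 231, 80.2) -> [0.335 0.588 0.023] -0.139 rows 5.4
```

arm_command(
  plan=[1, 0, 0, 0.08, 0, 1, 0, 0, 0.16, 0, 1, 0.05, 0.05, 0.196, 0, 1, 0.1, 0.13, 0.196, -0.03, 1, 0.15, 0.21, 0.196, -0.06, 1, 0.2, 0.3, 0.196, -0.09, 1, 0.25, 0.4, 0.196, -0.12, 1, 0.3, 0.5, 0.196, -0.139, 1, 0.335, 0.57, 0.196, -0.139, 1, 0.335, 0.588, 0.196, -0.139, 1, 0.335, 0.588, 0.196, -0.139],
)

```text
time_s: 19.4
ee_pos: [0.5427, -0.1313, 0.2996]
eef_rot: [-3.141, -0.0, 1.401]
force: [-0.5, -0.4, -0.9]
grip_width: 0.0257
```

```bash
python3 -c "
from pl import *
import cv2
from station import vision
pl((*tr('b',-50),300,80.2),(*tr('b',-50),231,80.2))
for n in('scene','top'):
    im=vision.camera(n);im=im[80:270,280:480] if n=='top' else im[130:290,200:400];cv2.imwrite('pics/g_'+n+'.png',cv2.resize(im,None,fx=3,fy=3))"
```

```text
t 19.4 at [ 542.7 -131.3  299.6] 80.3 w 25.7 F [-0.5 -0.4 -0.9]
(np.float64(542.7296050758255), np.float64(-132.18952504169835), 300, 80.2) -> [ 0.    -0.002  0.001] -0.001 rows 0.0
(np.float64(542.7296050758255), np.float64(-132.18952504169835), 231, 80.2) -> [ 0.    -0.002 -0.172] -0.001 rows 1.4
```

View pics/g_scene.png

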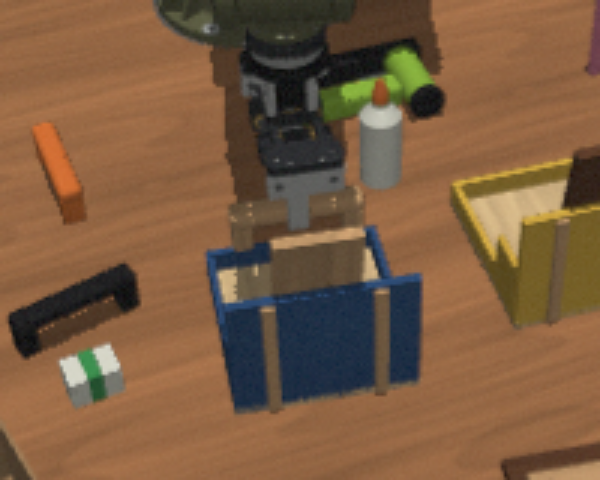

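View pics/g_top.png

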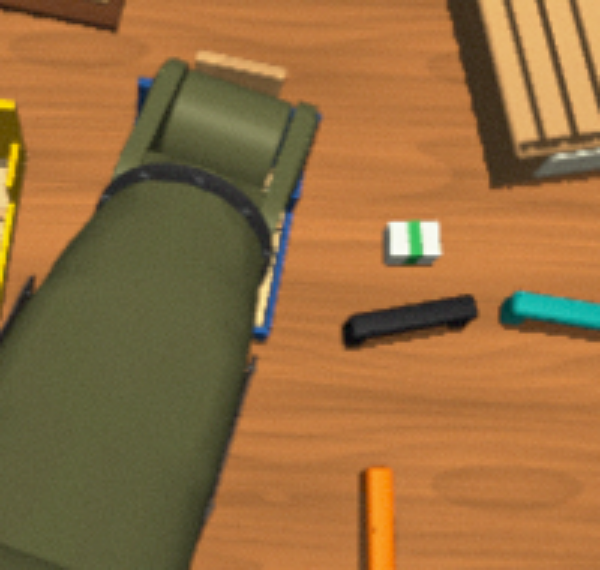

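arm_command(
  plan=[1, 0, -0.002, -0.05, -0.001, 1, 0, -0.002, -0.1, -0.001, 1, 0, -0.002, -0.14, -0.001, 1, 0, -0.002, -0.16, -0.001, 1, 0, -0.002, -0.173, -0.001, 1, 0, -0.002, -0.173, -0.001],
)

```text
time_s: 20.1
ee_pos: [0.5426, -0.1333, 0.2306]
eef_rot: [-3.141, 0.0, 1.396]
force: [0.6, 0.2, -1.3]
grip_width: 0.0261
```

arm_command(
  plan=[1, 0, 0, -0.003, 0, 1, 0, 0, -0.003, 0, 0.2, 0, 0, -0.003, 0, 0.2, 0, 0, -0.003, 0, 0.2, 0, 0, -0.003, 0, 0.2, 0, 0, 0.04, 0, 0.2, 0, 0, 0.12, 0, 0.2, 0, 0, 0.2, 0, 0.2, 0, 0, 0.24, 0, -0.2, 0, -0.1, 0.24, 0, -0.2, 0, -0.2, 0.24, 0.04, -0.2, 0, -0.3, 0.24, 0.08, -0.2, -0.03, -0.4, 0.24, 0.12, -0.2, -0.06, -0.5, 0.24, 0.16, -0.2, -0.095, -0.54, 0.24, 0.194, -0.2, -0.095, -0.54, 0.24, 0.194, -0.2, -0.095, -0.54, 0.24, 0.194],
)

```text
time_s: 21.8
ee_pos: [0.5048, -0.3486, 0.3267]
eef_rot: [3.141, -0.0, 1.801]
force: [0.5, 0.0, -0.1]
grip_width: 0.0567
```

```bash
python3 -c "
from pl import *
import cv2
from station import vision
pl((504.8,-349.3,320,102.5),(504.8,-349.3,222,102.5))
for n in('scene','top'):
    im=vision.camera(n);im=im[80:270,280:480] if n=='top' else im[130:290,200:400];cv2.imwrite('pics/i_'+n+'.png',cv2.resize(im,None,fx=3,fy=3))"
```

```text
t 21.8 at [ 504.8 -348.6  326.7] 103.2 w 56.7 F [ 0.5  0.  -0.1]
(504.8, -349.3, 320, 102.5) -> [ 0.    -0.002 -0.017] -0.006 rows 0.1
(504.8, -349.3, 222, 102.5) -> [ 0.    -0.002 -0.262] -0.006 rows 2.1
```

View pics/i_scene.png

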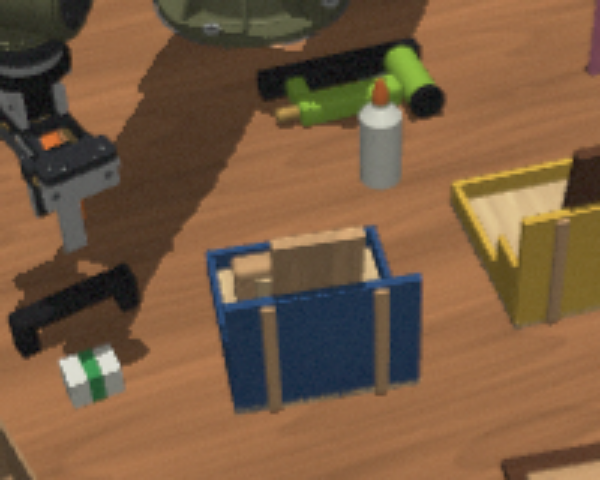

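View pics/i_top.png

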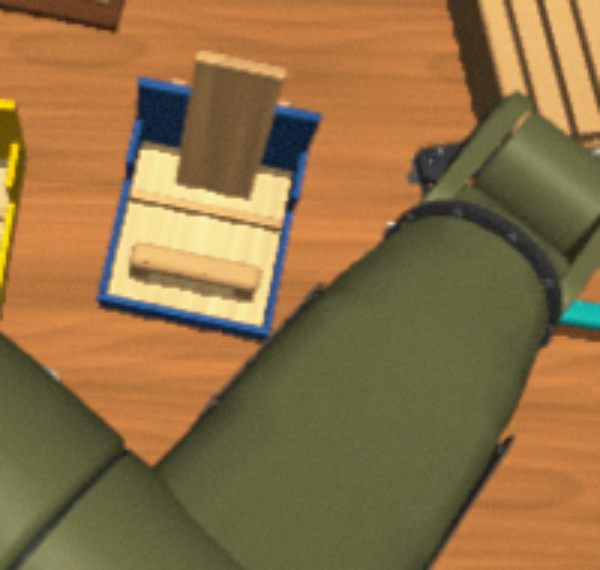

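The beech handle sits upright in the blue well (top crop 195, 270), parallel to the cleat. Next is the black handle.

arm_command(
  plan=[-0.2, 0, -0.002, -0.07, -0.006, -0.2, 0, -0.002, -0.14, -0.006, -0.2, 0, -0.002, -0.21, -0.006, -0.2, 0, -0.002, -0.25, -0.006, -0.2, 0, -0.002, -0.262, -0.006, -0.2, 0, -0.002, -0.262, -0.006, 1, 0, -0.002, -0.262, -0.006, 1, 0, -0.002, -0.262, -0.006, 1, 0, -0.002, -0.262, -0.006, 1, 0, -0.002, -0.262, -0.006, 1, 0, -0.002, -0.262, -0.006],
  newtons=20,
)

```text
time_s: 23.0
ee_pos: [0.5048, -0.3496, 0.2222]
eef_rot: [3.141, 0.0, 1.791]
force: [-0.1, 0.3, 2.5]
grip_width: 0.0259
```

```bash
python3 -c "
from pl import *
pl((480,-130,400,85),(*tr('y',-45),400,84.8),(*tr('y',-45),230,84.8))"
```

```text
t 23.0 at [ 504.8 -349.6  222.2] 102.6 w 25.9 F [-0.1  0.3  2.5]
(480, -130, 400, 85) -> [-0.062  0.549  0.444] -0.147 rows 5.7
(np.float64(538.8852020622813), np.float64(145.9784661089001), 400, 84.8) -> [0.085 1.239 0.444] -0.148 rows 10.6
(np.float64(538.8852020622813), np.float64(145.9784661089001), 230, 84.8) -> [0.085 1.239 0.019] -0.148 rows 9.9
```

arm_command(
  plan=[1, 0, 0, 0.08, 0, 1, 0, 0, 0.19, 0, 1, 0, 0, 0.3, 0, 1, 0, 0.06, 0.4, -0.03, 1, 0, 0.15, 0.44, -0.06, 1, 0, 0.25, 0.44, -0.09, 1, 0, 0.35, 0.44, -0.12, 1, 0, 0.45, 0.44, -0.148, 1, 0, 0.55, 0.44, -0.148, 1, 0, 0.65, 0.44, -0.148, 1, 0, 0.75, 0.44, -0.148, 1, 0, 0.85, 0.44, -0.148, 1, 0, 0.93, 0.44, -0.148, 1, 0, 0.98, 0.44, -0.148, 1, 0, 1, 0.44, -0.148, 1, 0, 1, 0.44, -0.148],
)

```text
time_s: 24.6
ee_pos: [0.5047, 0.0508, 0.3978]
eef_rot: [-3.142, 0.0, 1.482]
force: [-0.3, 0.1, -0.5]
grip_width: 0.0257
```

```bash
python3 -c "
from pl import *
pl((*tr('y',-48),310,84.8),(*tr('y',-48),230,84.8))"
```

```text
t 24.6 at [504.7  50.8 397.8] 84.9 w 25.7 F [-0.3  0.1 -0.5]
(np.float64(535.8975488664335), np.float64(146.25036384949345), 310, 84.8) -> [ 0.078  0.239 -0.22 ] -0.001 rows 2.7
(np.float64(535.8975488664335), np.float64(146.25036384949345), 230, 84.8) -> [ 0.078  0.239 -0.42 ] -0.001 rows 3.9
```

arm_command(
  plan=[1, 0.03, 0.1, 0, 0, 1, 0.06, 0.18, 0, 0, 1, 0.078, 0.23, -0.06, 0, 1, 0.078, 0.239, -0.15, 0, 1, 0.078, 0.239, -0.24, 0, 1, 0.078, 0.239, -0.31, 0, 1, 0.078, 0.239, -0.37, 0, 1, 0.078, 0.239, -0.4, 0, 1, 0.078, 0.239, -0.412, 0, 1, 0.078, 0.239, -0.412, 0],
)

```text
time_s: 25.6
ee_pos: [0.5362, 0.1456, 0.2333]
eef_rot: [3.141, 0.0, 1.48]
force: [-0.0, -0.6, -0.4]
grip_width: 0.0258
```

```bash
python3 -c "
from pl import *
import cv2
from station import vision
pl((*tr('y',-48),230,84.8),(*tr('y',-48),229,84.8))
for n in('scene',):
    im=vision.camera(n);im=im[110:260,320:470];cv2.imwrite('pics/j_'+n+'.png',cv2.resize(im,None,fx=4,fy=4))"
```

```text
t 25.6 at [536.2 145.6 233.3] 84.8 w 25.8 F [-0.  -0.6 -0.4]
(np.float64(535.8975488664335), np.float64(146.25036384949345), 230, 84.8) -> [-0.001  0.002 -0.008] -0.0 rows 0.1
(np.float64(535.8975488664335), np.float64(146.25036384949345), 229, 84.8) -> [-0.001  0.002 -0.011] -0.0 rows 0.1
```

View pics/j_scene.png

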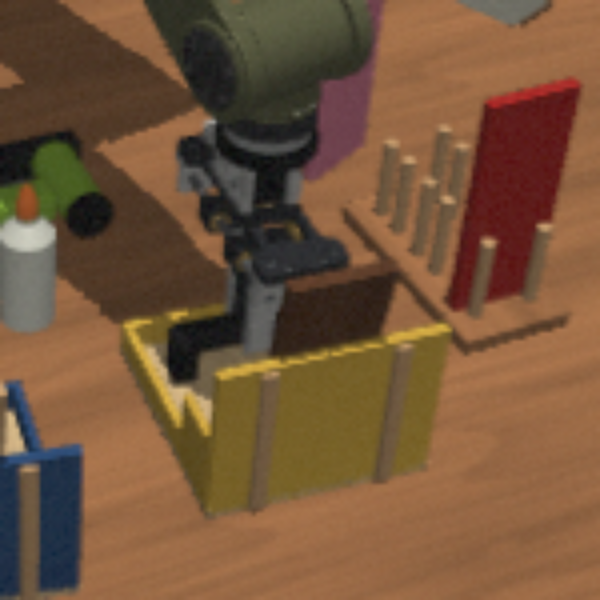

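The black handle is inside the yellow well, about 3 mm above the floor, with its left foot at crop (185, 360). I'll set it down and release.

arm_command(
  plan=[1, 0, 0.002, -0.005, 0, 1, 0, 0.002, -0.011, 0, 1, 0, 0.002, -0.011, 0, 0.2, 0, 0.002, -0.011, 0, 0.2, 0, 0.002, -0.011, 0, 0.2, 0, 0.002, -0.011, 0, 0.2, 0, 0.002, 0.03, 0, 0.2, 0, 0.002, 0.12, 0, 0.2, 0, 0.002, 0.22, 0, 0.2, 0, 0.002, 0.32, 0, 0.2, -0.05, -0.1, 0.34, 0.06, 0.2, -0.05, -0.2, 0.34, 0.12, 0.2, -0.05, -0.3, 0.34, 0.18, 0, -0.05, -0.42, 0.34, 0.24, -0.2, -0.05, -0.54, 0.34, 0.3, -0.5, -0.05, -0.66, 0.34, 0.36, -0.5, -0.05, -0.78, 0.34, 0.42, -0.5, -0.05, -0.9, 0.34, 0.49, -0.5, -0.05, -1, 0.34, 0.56, -0.5, -0.05, -1, 0.34, 0.63],
)

```text
time_s: 27.65
ee_pos: [0.5153, -0.2581, 0.3686]
eef_rot: [-3.141, 0.0, 2.802]
force: [0.3, 1.4, -0.3]
grip_width: 0.0705
```

```bash
python3 -c "
from pl import *
pl((589.5,-353.3,340,184),(589.5,-353.3,203,184))"
```

```text
t 27.65 at [ 515.3 -258.1  368.6] 160.6 w 70.5 F [ 0.3  1.4 -0.3]
(589.5, -353.3, 340, 184) -> [ 0.186 -0.238 -0.072] 0.195 rows 2.7
(589.5, -353.3, 203, 184) -> [ 0.186 -0.238 -0.414] 0.195 rows 4.1
```

arm_command(
  plan=[-0.5, 0.06, -0.08, -0.07, 0.07, -0.5, 0.12, -0.16, -0.07, 0.14, -0.5, 0.186, -0.238, -0.07, 0.195, -0.5, 0.186, -0.238, -0.07, 0.195, -0.5, 0.186, -0.238, -0.07, 0.195, -0.5, 0.186, -0.238, -0.07, 0.195],
)

```text
time_s: 28.25
ee_pos: [0.59, -0.3484, 0.3412]
eef_rot: [3.141, -0.0, -3.075]
force: [-0.3, 1.1, 0.3]
grip_width: 0.0706
```

```bash
python3 -c "
from pl import *
import cv2
from station import vision
pl((589.5,-353.3,203,184))
for n in('scene',):
    im=vision.camera(n);im=im[130:280,180:400];cv2.imwrite('pics/k_'+n+'.png',cv2.resize(im,None,fx=3,fy=3))
im=vision.camera('top');cv2.imwrite('pics/k_top.png',im)"
```

```text
t 28.25 at [ 590.  -348.4  341.2] -176.2 w 70.6 F [-0.3  1.1  0.3]
(589.5, -353.3, 203, 184) -> [-0.001 -0.012 -0.346] 0.002 rows 2.8
```

View pics/k_scene.png

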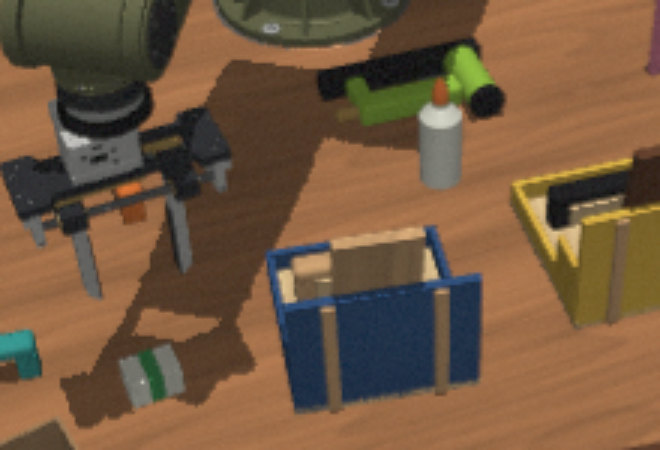

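View pics/k_top.png

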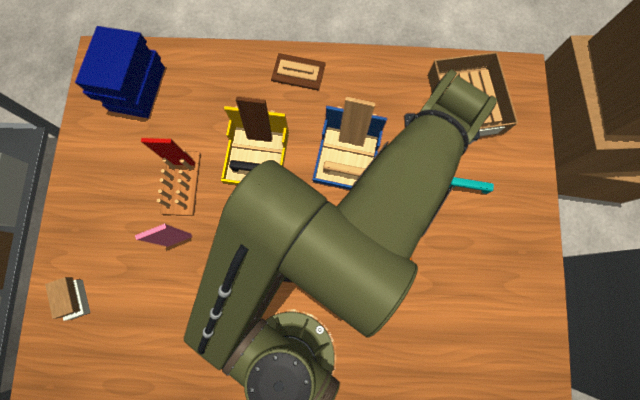

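The black handle stands in the yellow well. The carton is at scene crop (152, 375), below the gripper, and nothing else white is near it. I'll pick it up.

arm_command(
  plan=[-0.5, -0.001, -0.012, -0.08, 0.002, -0.5, -0.001, -0.012, -0.16, 0.002, -0.5, -0.001, -0.012, -0.24, 0.002, -0.5, -0.001, -0.012, -0.3, 0.002, -0.5, -0.001, -0.012, -0.335, 0.002, -0.5, -0.001, -0.012, -0.346, 0.002, -0.5, -0.001, -0.012, -0.346, 0.002, 1, -0.001, -0.012, -0.346, 0.002, 1, -0.001, -0.012, -0.346, 0.002, 1, -0.001, -0.012, -0.346, 0.002, 1, -0.001, -0.012, -0.346, 0.002, 1, -0.001, -0.012, -0.346, 0.002],
  newtons=20,
)

```text
time_s: 29.55
ee_pos: [0.5901, -0.354, 0.2036]
eef_rot: [-3.141, 0.001, -3.07]
force: [-1.8, 0.9, 6.1]
grip_width: 0.0498
```

```bash
python3 -c "
from pl import *
pl((*tr('b',-9),300,170.2),(*tr('b',-9),211,170.2))"
```

```text
t 29.55 at [ 590.1 -354.   203.6] -175.9 w 49.8 F [-1.8  0.9  6.1]
(np.float64(583.1313289136486), np.float64(-139.1681145075057), 300, 170.2) -> [-0.017  0.537  0.241] -0.116 rows 4.7
(np.float64(583.1313289136486), np.float64(-139.1681145075057), 211, 170.2) -> [-0.017  0.537  0.019] -0.116 rows 4.3
```

arm_command(
  plan=[1, 0, 0, 0.08, 0, 1, 0, 0, 0.18, 0, 1, 0, 0, 0.241, 0, 1, 0, 0.08, 0.241, -0.03, 1, 0, 0.17, 0.241, -0.06, 1, -0.01, 0.27, 0.241, -0.09, 1, -0.017, 0.37, 0.241, -0.116, 1, -0.017, 0.46, 0.241, -0.116, 1, -0.017, 0.525, 0.241, -0.116, 1, -0.017, 0.537, 0.241, -0.116, 1, -0.017, 0.537, 0.17, -0.116, 1, -0.017, 0.537, 0.1, -0.116, 1, -0.017, 0.537, 0.05, -0.116, 1, -0.017, 0.537, 0.03, -0.116, 1, -0.017, 0.537, 0.021, -0.116, 1, -0.017, 0.537, 0.021, -0.116],
)

```text
time_s: 31.15
ee_pos: [0.5833, -0.1398, 0.2119]
eef_rot: [-3.141, 0.001, 2.969]
force: [0.8, 0.0, -1.3]
grip_width: 0.0499
```

```bash
python3 -c "
from pl import *
import cv2
from station import vision
pl((*tr('b',-9),211,170.2))
for n in('scene',):
    im=vision.camera(n);im=im[130:280,220:400];cv2.imwrite('pics/l_'+n+'.png',cv2.resize(im,None,fx=4,fy=4))"
```

```text
t 31.15 at [ 583.3 -139.8  211.9] 170.1 w 49.9 F [ 0.8  0.  -1.3]
(np.float64(583.1313289136486), np.float64(-139.1681145075057), 211, 170.2) -> [-0.001  0.001 -0.002] 0.001 rows 0.0
```

View pics/l_scene.png

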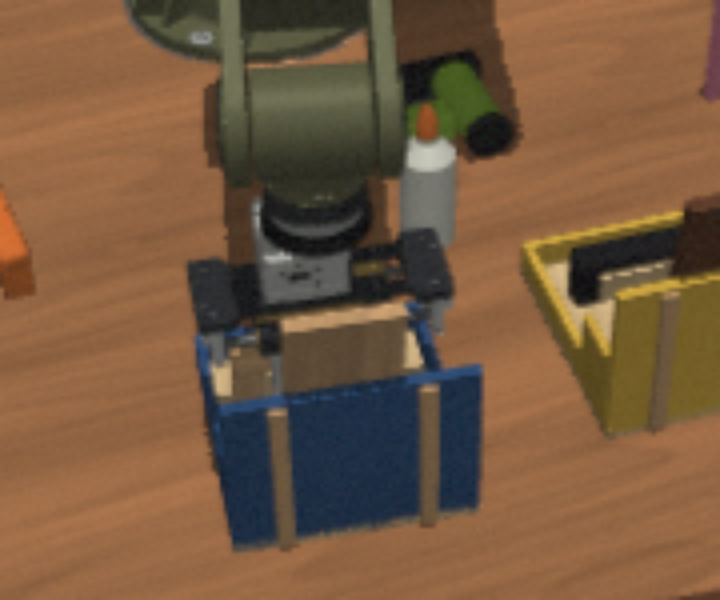

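arm_command(
  plan=[1, 0, 0, -0.003, 0, 1, 0, 0, -0.003, 0, -0.4, 0, 0, -0.003, 0, -0.4, 0, 0, -0.003, 0, -0.4, 0, 0, -0.003, 0, -0.4, 0, 0, 0.03, 0, -0.4, 0, 0, 0.12, 0, -0.4, 0, 0, 0.24, 0, -0.4, -0.05, 0, 0.35, 0, -0.4, -0.15, 0.05, 0.4, 0, -0.4, -0.2, 0.15, 0.45, 0, -0.4, -0.25, 0.27, 0.5, 0, -0.4, -0.25, 0.39, 0.5, 0, -0.4, -0.25, 0.51, 0.5, 0, -0.4, -0.25, 0.63, 0.5, 0, -0.4, -0.25, 0.75, 0.5, 0, -0.4, -0.25, 0.87, 0.5, 0, -0.4, -0.25, 0.95, 0.5, 0, -0.4, -0.25, 1, 0.5, 0, -0.4, -0.25, 1, 0.5, 0],
)

```text
time_s: 33.2
ee_pos: [0.4826, 0.2627, 0.4117]
eef_rot: [3.141, 0.0, 2.973]
force: [-0.4, -1.1, -0.4]
grip_width: 0.0659
```

arm_command(
  plan=[-0.4, -0.05, 0.1, 0, 0, -0.4, -0.1, 0.2, 0, 0, -0.4, -0.16, 0.3, 0, 0, -0.4, -0.24, 0.4, 0, 0, -0.4, -0.32, 0.48, 0, 0, -0.4, -0.4, 0.56, 0, 0, -0.4, -0.48, 0.64, 0, 0, -0.4, -0.56, 0.7, 0, 0, -0.4, -0.56, 0.7, 0, 0, -0.4, -0.56, 0.7, 0, 0],
)

```text
time_s: 34.2
ee_pos: [0.2593, 0.5404, 0.4115]
eef_rot: [3.141, 0.0, 2.971]
force: [0.5, 0.0, 0.1]
grip_width: 0.0661
```

Run:
```python
from pl import *
import cv2
from station import vision
pl()
a=vision.camera('top');cv2.imwrite('pics/m_top_full.png',a);cv2.imwrite('pics/m_top.png',cv2.resize(a[80:220,120:400],None,fx=2.8,fy=2.8,interpolation=cv2.INTER_CUBIC))
b=vision.camera('scene');cv2.imwrite('pics/m_scene_full.png',b);cv2.imwrite('pics/m_scene.png',cv2.resize(b[100:290,250:480],None,fx=3,fy=3,interpolation=cv2.INTER_CUBIC))
```

```text
t 34.2 at [259.3 540.4 411.5] 170.2 w 66.1 F [0.5 0.  0.1]
```

View pics/m_top.png

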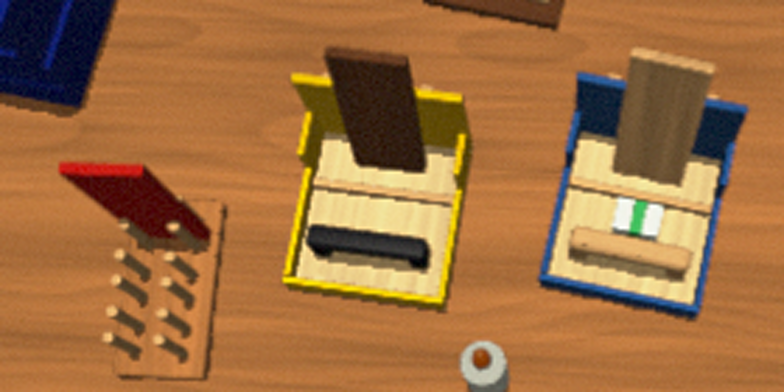

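View pics/m_scene.png

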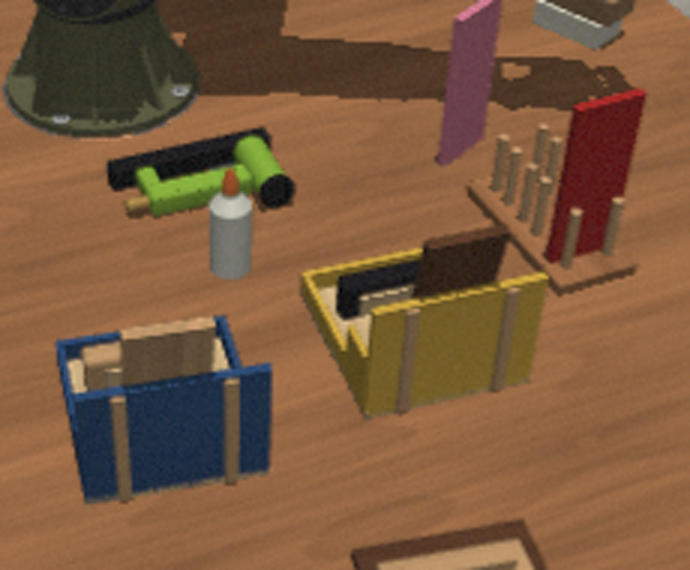

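All five parts look placed. I'll check the numbers: foot position and lean of each sole from its visible edges, then handle and carton positions in the tray frames.

Run:
```python
from h import *
from pl import TR
def inv(k,p):
    a=TR[k];c,s=np.cos(np.radians(a[2])),np.sin(np.radians(a[2]));d=p[:2]*1000-a[:2];return np.array([c*d[0]+s*d[1],-s*d[0]+c*d[1]])
px=lambda q:(q[0]/2.8+120-.5,q[1]/2.8+80-.5)
def B(k,q,z):return inv(k,back("top",px(q),z))
for k,nm,fl,fr,tl,trr in(("y","dark",(357,167),(425,171),(327,48),(407,57)),("b","pine",(614,172),(682,184),(633,49),(713,67))):
    f=(B(k,fl,.008)+B(k,fr,.008))/2      # front bottom edge
    sol=None
    for th in np.arange(.05,.5,.01):  # back top edge: height 8+12 sin+200cos, x=f+12cos+200sin
        z=(8+12*np.sin(th)+200*np.cos(th))/1000
        t=(B(k,tl,z)+B(k,trr,z))/2
        e=abs(t[0]-(f[0]+12*np.cos(th)+200*np.sin(th)))
        if sol is None or e<sol[0]:sol=(e,th,t)
    d=B(k,fl,.008)-B(k,fr,.008)
    print(nm,"front foot edge",f.round(1),"origin x",round(f[0]+6*np.cos(sol[1]),1),"lean",sol[1].round(2),"err",round(sol[0],1),"square",np.arctan2(d[0],d[1]).round(3))
for k,nm,q,z in(("y","black",(368,243),.054),("b","wood",(630,247),.054),("b","carton",(637,214),.04)):print(nm,B(k,q,z).round(1))
im=vision.camera("top")
for nm in("wood_handle","black_handle","screw_carton","red_sole","glue_bottle","dark_sole","pine_sole"):
    print(nm,[(np.round(d["at"]),round(d["confidence"],2)) for d in vision.pinpoint(nm,"top")],[(inv("b",back("top",d["at"][::-1],.008)).round(),inv("y",back("top",d["at"][::-1],.008)).round()) for d in vision.pinpoint(nm,"top")])
a=cv2.imread("pics/top0.png").astype(int);d=np.abs(im.astype(int)-a).sum(2)
print("bottle diff",d[195:230,278:308].mean(),"red diff",d[138:165,140:165].mean())
```

```text
dark front foot edge [53.4 -2. ] origin x 59.3 lean 0.15 err 0.7 square -0.074
pine front foot edge [48.8 -3.7] origin x 54.7 lean 0.17 err 0.6 square -0.034
black [-48.1  -2.5]
wood [-48.4  -0.3]
carton [-6.2 -0.2]
wood_handle [(array([173., 348.]), 0.7), (array([257., 402.]), 0.67), (array([185., 470.]), 0.57)] [(array([-50., -13.]), array([ -17., -290.])), (array([-264., -221.]), array([-247., -480.])), (array([  -5., -388.]), array([  -2., -667.]))]
black_handle [(array([168., 251.]), 0.76)] [(array([-98., 279.]), array([-41.,   5.]))]
screw_carton [(array([161., 347.]), 0.61)] [(array([-11.,  -4.]), array([  22., -284.]))]
red_sole [(array([164., 182.]), 0.73)] [(array([-131.,  494.]), array([-57., 222.]))]
glue_bottle [(array([216., 290.]), 0.72)] [(array([-217.,  127.]), array([-172., -137.]))]
dark_sole [(array([242., 176.]), 0.86), (array([141., 262.]), 0.71)] [(array([-368.,  441.]), array([-297.,  189.])), (array([ -4., 271.]), array([ 52., -10.]))]
pine_sole [] []
bottle diff 12.860952380952382 red diff 31.845925925925926
```

By my edge picks the feet sit at about 55 to 59 mm with a lean of only about 0.16, which is closer to the limit than intended. I'll check with a proper silhouette fit.

```bash
cat > lean.py <<'E'
from h import *
from pl import TR
import sys
def lean_pts(k,x,y,yw,th):
    b=SOLE[0].copy();c,s=np.cos(th),np.sin(th)
    b=np.c_[b[:,0]*c+b[:,2]*s,b[:,1],-b[:,0]*s+b[:,2]*c];b[:,2]+=.008-b[:,2].min()
    cy,sy=np.cos(yw),np.sin(yw);b[:,:2]=b[:,:2]@np.array([[cy,sy],[-sy,cy]])+[x,y]
    a=TR[k];return T([a[0]/1000,a[1]/1000,np.radians(a[2])],b)
ims={n:vision.camera(n) for n in("top","scene")}
def best(nm,n,at):
    s=vision.silhouettes(nm,n);s=[d for d in s if np.hypot(d["at"][0]-at[0],d["at"][1]-at[1])<25]
    return s[0]["mask"] if s else None
for k,nm,at in(("y","dark_sole",(120,254)),("b","pine_sole",(122,357))):
    m=best(nm,"top",at)
    if m is None: m=best("dark_sole" if nm[0]=="p" else "pine_sole","top",at)
    if m is None: print(nm,"no mask; GrabCut")
    if m is None:
        g=np.full((400,640),cv2.GC_BGD,np.uint8);h=cv2.convexHull(proj("top",lean_pts(k,.055,0,0,.18)).astype(np.int32))
        r=np.zeros_like(g);cv2.fillConvexPoly(r,h,1);g[cv2.dilate(r,np.ones((9,9)))>0]=cv2.GC_PR_BGD;g[r>0]=cv2.GC_PR_FGD;g[cv2.erode(r,np.ones((9,9)))>0]=cv2.GC_FGD
        cv2.grabCut(ims["top"],g,None,np.zeros((1,65)),np.zeros((1,65)),5,cv2.GC_INIT_WITH_MASK);m=(g==1)|(g==3)
    m=m.astype(np.float32)
    def cost(v):
        r=np.zeros((1600,2560),np.uint8);cv2.fillConvexPoly(r,cv2.convexHull(((proj("top",lean_pts(k,*v))+.5)*64).astype(np.int32)),1,shift=4)
        return np.abs(cv2.resize(r.astype(np.float32),(640,400),interpolation=cv2.INTER_AREA)-m).sum()/m.sum()
    for th0 in(.15,.27):
        v=np.array([.05,0,0,th0])
        for _ in range(3):
            r=minimize(cost,v,method="Nelder-Mead",options=dict(initial_simplex=np.array([v,v+[.01,0,0,0],v+[0,.01,0,0],v+[0,0,.1,0],v+[0,0,0,.08]]),xatol=1e-4,fatol=1e-4));v=r.x
        print(nm,v.round(4),r.fun.round(3),"rest-consistent lean", round(float(min(np.arange(.05,.5,.002),key=lambda t:abs((.087-v[0])*np.cos(t)-.129*np.sin(t)-.006))),3))
    for n,crop in(("top",(200,400,80,200)),):
        im=cv2.resize(ims[n],None,fx=6,fy=6,interpolation=cv2.INTER_CUBIC);q=(proj(n,lean_pts(k,*v))+.5)*6
        for a in range(8):
            for d in(1,2,4):
                if not a&d:cv2.line(im,tuple(int(t) for t in q[a]),tuple(int(t) for t in q[a|d]),(255,0,255),1)
        c0=215 if k=="y" else 310
        cv2.imwrite(f"pics/{sys.argv[1]}_{k}.png",im[85*6:175*6,c0*6:(c0+85)*6])
E
python3 lean.py n
```

```text
dark_sole [ 0.0614  0.0006 -0.1049  0.143 ] 0.068 rest-consistent lean 0.15
dark_sole [ 0.0613  0.0003 -0.1039  0.1396] 0.068 rest-consistent lean 0.152
pine_sole [ 0.0535 -0.0022 -0.0352  0.2089] 0.041 rest-consistent lean 0.21
pine_sole [ 0.0534 -0.0018 -0.0451  0.2099] 0.041 rest-consistent lean 0.21
```

View pics/n_y.png

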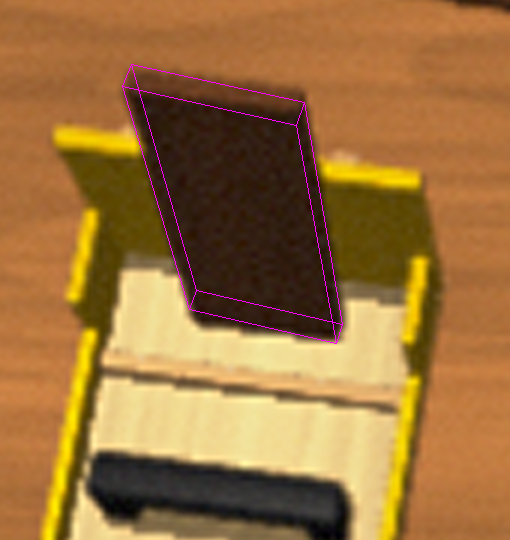

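View pics/n_b.png

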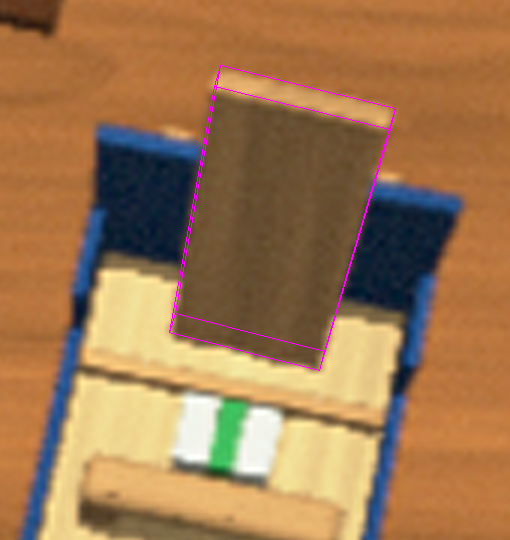

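Pine is fine: foot at 54 mm, lean 0.21, square. The dark sole's foot is at about 59 mm with a lean of about 0.15, which passes only narrowly and isn't a clear slant. There is time left, so I'll regrip its top, lift slightly, move the foot 15 mm forward and let it fall back.

```bash
python3 -c "
from pl import *
pl((*tr('y',88,-1),470,174.8),(*tr('y',88,-1),368,174.8))"
```

```text
t 35.25 at [259.1 540.9 411. ] 170.2 w 65.7 F [0.6 0.7 0.3]
(np.float64(671.2471944980077), np.float64(132.92844854397939), 470, 174.8) -> [ 1.03  -1.02   0.147] 0.039 rows 11.7
(np.float64(671.2471944980077), np.float64(132.92844854397939), 368, 174.8) -> [ 1.03  -1.02  -0.108] 0.039 rows 11.6
```

arm_command(
  plan=[-1, 0, 0, 0.08, 0, -1, 0.06, -0.06, 0.15, 0, -1, 0.13, -0.14, 0.15, 0, -1, 0.2, -0.23, 0.15, 0, -1, 0.27, -0.32, 0.15, 0, -1, 0.33, -0.42, 0.15, 0, -1, 0.4, -0.52, 0.15, 0, -1, 0.46, -0.62, 0.15, 0.01, -1, 0.54, -0.7, 0.15, 0.02, -1, 0.62, -0.78, 0.15, 0.03, -1, 0.7, -0.86, 0.15, 0.039, -1, 0.78, -0.93, 0.15, 0.039, -1, 0.86, -0.98, 0.15, 0.039, -1, 0.94, -1, 0.15, 0.039, -1, 1, -1, 0.15, 0.039, -1, 1, -1, 0.15, 0.039, -1, 1, -1, 0.15, 0.039],
  newtons=15,
)

```text
time_s: 36.95
ee_pos: [0.6591, 0.1409, 0.4704]
eef_rot: [-3.141, -0.001, 3.051]
force: [0.5, 0.4, 0.1]
grip_width: 0.0937
```

```bash
python3 -c "
from pl import *
pl((*tr('y',88,-1),470,174.8),(*tr('y',88,-1),368,174.8),(*tr('y',73,0),374,174.8))"
```

```text
t 36.95 at [659.1 140.9 470.4] 174.8 w 93.7 F [0.5 0.4 0.1]
(np.float64(671.2471944980077), np.float64(132.92844854397939), 470, 174.8) -> [ 0.03  -0.02  -0.001] -0.0 rows 0.3
(np.float64(671.2471944980077), np.float64(132.92844854397939), 368, 174.8) -> [ 0.03  -0.02  -0.256] -0.0 rows 2.1
(np.float64(656.3995610989659), np.float64(135.28382164556206), 374, 174.8) -> [-0.007 -0.014 -0.241] -0.0 rows 1.9
```

arm_command(
  plan=[-1, 0.03, -0.02, 0, 0, -1, 0.03, -0.02, -0.06, 0, -1, 0.03, -0.02, -0.12, 0, -1, 0.03, -0.02, -0.15, 0, -1, 0.03, -0.02, -0.18, 0, -1, 0.03, -0.02, -0.21, 0, -1, 0.03, -0.02, -0.24, 0, -1, 0.03, -0.02, -0.255, 0, -1, 0.03, -0.02, -0.255, 0],
)

```text
time_s: 37.85
ee_pos: [0.6711, 0.1328, 0.3682]
eef_rot: [-3.141, -0.001, 3.052]
force: [-0.7, 0.1, 0.9]
grip_width: 0.0941
```

```bash
python3 -c "
from pl import *
import cv2
from station import vision
pl()
im=vision.camera('scene')[100:250,330:480];cv2.imwrite('pics/o_s.png',cv2.resize(im,None,fx=4,fy=4))"
```

```text
t 37.85 at [671.1 132.8 368.2] 174.8 w 94.1 F [-0.7  0.1  0.9]
```

View pics/o_s.png

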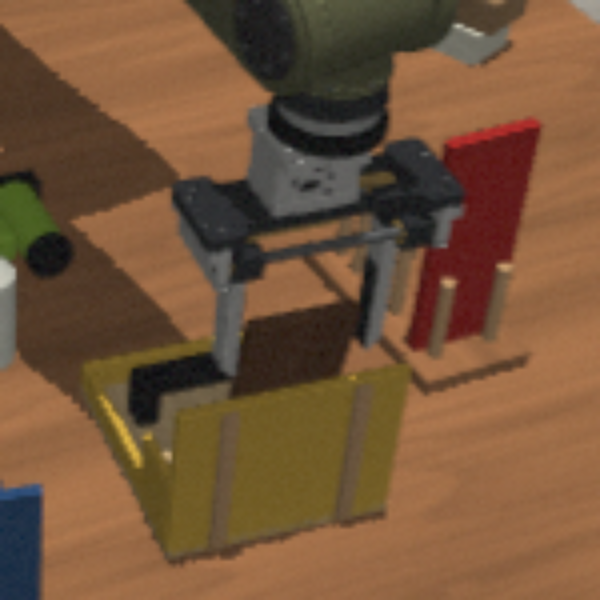

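The jaws straddle the dark sole's upper end (crop 295, 340), clear on both sides.

arm_command(
  plan=[1, 0, 0, 0, 0, 1, 0, 0, 0, 0, 1, 0, 0, 0, 0, 1, 0, 0, 0, 0, 1, 0, 0, 0, 0, 1, 0, 0, 0.008, 0, 1, 0, 0, 0.015, 0, 1, -0.012, 0.001, 0.015, 0, 1, -0.025, 0.002, 0.015, 0, 1, -0.037, 0.003, 0.015, 0, 1, -0.037, 0.003, 0.015, 0, 1, -0.037, 0.003, 0.008, 0, 1, -0.037, 0.003, 0.002, 0, 1, -0.037, 0.003, 0, 0, 1, -0.037, 0.003, 0, 0],
  newtons=15,
)

```text
time_s: 39.4
ee_pos: [0.6565, 0.134, 0.3695]
eef_rot: [3.141, 0.001, 3.051]
force: [0.6, -0.0, 3.6]
grip_width: 0.0799
```

arm_command(
  plan=[-1, 0, 0, 0, 0, -1, 0, 0, 0, 0, -1, 0, 0, 0, 0, -1, 0, 0, 0, 0, -1, 0, 0, 0, 0, -1, 0, 0, 0.03, 0, -1, 0, 0, 0.09, 0, -1, 0, 0, 0.17, 0, -1, 0, 0, 0.27, 0, -1, -0.1, 0.05, 0.27, 0, -1, -0.2, 0.12, 0.27, 0, -1, -0.3, 0.2, 0.27, 0, -1, -0.4, 0.3, 0.27, 0, -1, -0.48, 0.4, 0.27, 0, -1, -0.56, 0.5, 0.27, 0, -1, -0.64, 0.6, 0.27, 0, -1, -0.72, 0.7, 0.27, 0, -1, -0.8, 0.8, 0.27, 0, -1, -0.9, 0.9, 0.27, 0, -1, -1, 1, 0.27, 0],
)

```text
time_s: 41.4
ee_pos: [0.2735, 0.516, 0.4782]
eef_rot: [3.141, 0.001, 3.052]
force: [0.5, 0.8, 0.5]
grip_width: 0.0941
```

```bash
python3 lean.py q; python3 -c "
from pl import *
import cv2
from station import vision
pl()
im=vision.camera('scene')[60:290,200:500];cv2.imwrite('pics/q_s.png',cv2.resize(im,None,fx=2.5,fy=2.5))"
```

```text
dark_sole [ 0.0444 -0.0017 -0.0238  0.2666] 0.045 rest-consistent lean 0.276
dark_sole [ 0.0445 -0.0017 -0.024   0.2654] 0.045 rest-consistent lean 0.274
pine_sole [ 0.0561 -0.0014 -0.0187  0.192 ] 0.066 rest-consistent lean 0.19
pine_sole [ 0.0558 -0.0008 -0.0569  0.1952] 0.065 rest-consistent lean 0.192
t 41.6 at [274.6 515.2 477.7] 175.0 w 94.1 F [0.1 0.6 0.3]
```

View pics/q_y.png

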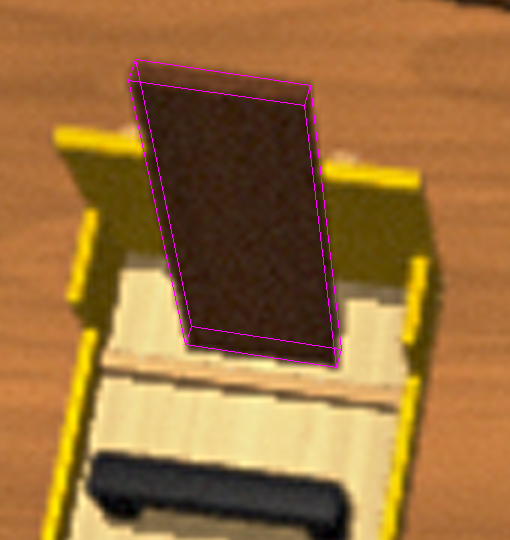

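View pics/q_s.png

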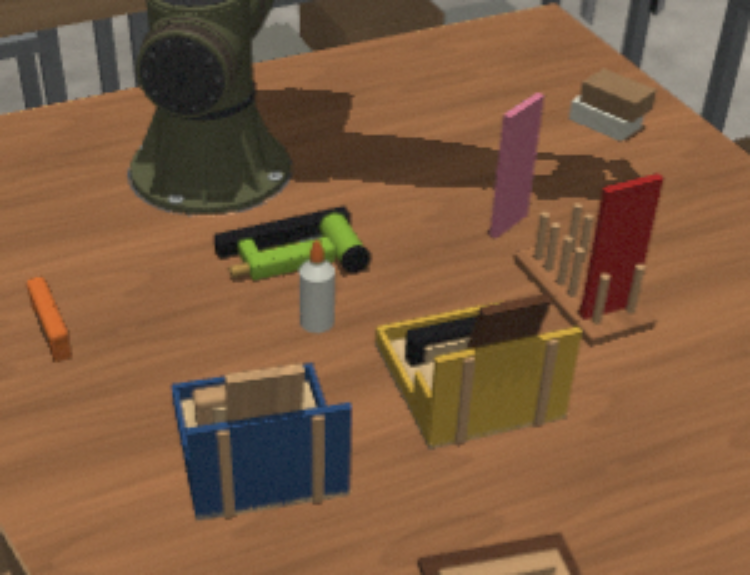

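The dark sole is now at 44 mm with a lean of 0.27 and square. Pine is at about 55 mm with a lean of 0.17 to 0.21, comfortably inside the limits. The robot is clear of everything, so I'm handing in.

```bash
python3 -c "
from station import job
print(job.hand_in())"
```

```text
the job is handed in; nothing more can be done
None
```

Both float kits are made up and the job is handed in at about 42 s of the 128 s allowed; it reports no verdict. The blue tray holds the pine sole, the beech handle and the screw carton. The yellow tray holds the dark sole and the black handle.

| Part | Position along tray x | Lean | Other |
|---|---|---|---|
| Dark sole | about 44 mm | about 0.27 rad | square within 0.03 rad |
| Pine sole | about 55 mm | 0.17 to 0.21 rad | square within 0.06 rad |
| Both handles | about -48 mm | upright by eye | within 3 mm of the middle by eye; the trained network put the beech handle 13 mm and the black one 5 mm off |
| Carton | about -6 to -11 mm | upright by eye | within 4 mm of the middle |

- **Dark sole:** my first placing gave a lean of only about 0.15 rad with its foot at 59 to 61 mm, close to the limit. I regripped it and set its foot forward.
- **Pine sole:** I left it where it was. The two ways of measuring its lean disagreed by about 0.04 rad, but both are within limits. Its foot is further from the cleat than the dark sole's.
- **Red sole and glue bottle:** in the last picture both stand as at the start. I checked this by eye. The before/after pixel comparison was no use because shadows and lighting changed, and I made no exact displacement measurement.
- **Look-alikes:** I did not pick up the orange or turquoise handle or the pink sole.

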